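# Unlock the shutter and trip the bench release

### The arm

A 6-joint arm with a two-finger parallel gripper is mounted at the origin on the work surface. World frame = base frame: x ahead of the robot, y to its left, z up, the work surface at z = 0. Lengths are in m, angles in rad, forces in N, time in s.
With the tool pointing down it reaches from about 0.375 to 0.9 m from the base axis. Payload 3.1 kg.
Tool frame: the origin (TCP) lies at the very end of the fingers, on their centre line; the grasp point (between the pads) lies 19 mm behind it; z points along the fingers, y is the direction in which the jaws open and shut (so a half turn about z gives the same grasp; the last joint's range is limited). The gripper opens to 87 mm and grips with 3 to 60 N. Pads are 19 mm wide; open, the fingers measure 117 mm over their backs; the gripper's body (75 mm by 190 mm) begins 51 mm behind the grasp point.
Start: joints at [0.944, 0.527, 1.433, -0, 1.181, -0.178], TCP at [0.271, 0.563, 0.223] pointing down, gripper open.
Joint ranges: [-3.08, 3.08], [-0.75, 2.2], [0.22, 2.44], [-1.43, 4.57], [0, 2.65], [-2.85, 2.85]. Speed limits (rad/s): [2.79, 2.79, 3.14, 3.14, 3.14, 3.14].

### API

Orientations are given as a unit quaternion [x, y, z, w].
In Python, from rig import robot gives the robot as it stands.
- The arm moves only by the tool arm_command, never from a script. Its argument "targets" is a list of rows, each a list of 5 numbers: the shift along the tool's x, y, z in cm, then the turn about the tool's z in rad, then the finger opening in cm, from 0 to 8.7. In form: [[dx, dy, dz, spin, hand], ...]. A call has 1 to 5 rows; each row is the pose to reach, as a shift and turn from the pose commanded when the call began, along the tool's axes at that moment; what a row does not reach only later rows make up. A row lasts 1/8 s, in which the tool goes at most 62.5 mm and 10.7 degrees, less where a joint would pass 70% of its speed; a pose out of reach is approached as far as the arm can. A call with a gripper value outside its range is refused whole. The fingers move at their own pace and stop on an object; "newtons" is the grip in N (left out, the last holds). Time passes only in rows, so rows that repeat a pose let the fingers close. It gives the time, the measured TCP pose, the force and the opening at its end, in the units of the state.
- robot.get_obs(): the state, without advancing time (a new reading comes with each control period).
- robot.camera(name): name is "scene" or "side" or "wrist"; returns (picture, depth): 480x640x3 uint8, red, green, blue; 480x640 float32, m along the optical axis (not along the pixel's ray), 0 where there is no reading.
- robot.camera_model(name): a dict with "mtx" (3x3 intrinsics, pixels), "extrinsics" (4x4, takes a point from world to camera coordinates). Camera axes: x right, y up, looking along -z (the intrinsics and any distortion apply to the point x, -y, -z); pixel columns grow to the right and rows downward; lengths in m; the calibration is good to about 2 mm. A picture is of the moment at which its call begins: read the wrist's pose just before it. camera_model takes no time and is no camera call; for the wrist camera it gives the pose at the moment of the call.
- robot.hand_in(): hands the job in, once; it reports no verdict.
The state is a dict: "time": time; "q": joint angles; "joint_velocities": joint speeds; "joint_torque": joint torques, N m; "position": TCP position; "tool_rot": TCP orientation; "ft_force": force on the tool from outside, world axes, zero at the start; "moment": the same for the moment, N m; "grip_width": finger opening in m.
Only numpy, scipy, OpenCV 4.12 (cv2) and the standard library are available. Lean on these libraries where they do the work, as an engineer would, in place of code of your own. Each camera call takes 0.05 s, during which the arm holds its last target.

### The job

Trip the supply release on the sloping desk console before the bench is rewired: turn the black thumb-turn anticlockwise as far as it goes (regrasping as needed) so that its bolt draws back, slide the steel safety shutter fully sideways away from the release button, then press the uncovered button fully home. Press it gently, do not ram it, and leave the lamps, the junction box and the other loose parts on the bench where they are.

Things in the scene. Friction and masses are not known exactly. Their poses are not given: they have to be found in the camera images.
- console: Grey wedge-shaped desk console fixed to the bench, 320 wide, 207 deep; 30 high at its low front edge (local x = -103), 150 at the back (x = +69 to +103). Origin under its centre, z up, local x from front to back.
- face: Its sloping face. Origin on the face surface, on the button's axis; x uphill along the face (-120 to +90), y level along it (-160 to +160), z straight out of it, leaning 35 degrees from vertical towards the low front. Guide rails 8 wide, 28 high run along y at x = +37 and -37 from y = -42 to 110, with end bars as high at y = -45 and 113.
- handle (a point): Middle of the crossbar of the black carrying handle over the face: face frame x = 62, y = 20, z = 68. Round bar 12 thick along y from y = -85 to 125, with legs down to the face at both ends. It is in the way of a gripper that comes straight down onto the tab or the button; one that comes along the face's normal passes.
- turn_bar (a point): Top centre of the thumb-turn, on its axis (along the face's z): x = -80, y = 62, z = 66 in the face frame. Black upright bar 60 long, 14 thick, its sides free from z = 24 to 66, on a round foot of radius 22. This point's x axis lies along the bar.
- turn (a joint): Thumb-turn angle, rad: 0 locked (bar uphill), 2.6 stop. Grows anticlockwise seen looking at the face: more than one wrist turn, so let go and take it again. Starts 0 to 0.35; friction about 0.1 N m; stays as left. It draws a steel bolt (y = 36 to 46, z = 10 to 26, from x = -12 to -95 when locked) 30 mm downhill, clear of the shutter's edge after about 1.8 rad.
- shutter_tab (a point): Top centre of the upright tab of the safety shutter, 62 above the face. The shutter is a dark steel plate 64 x 64, 5 thick, top 23 above the face, running between the rails and covering the button. The tab in its middle is 14 thick along the face's y, 44 long along x, from z = 23 to 62.
- shutter (a joint): Travel of the shutter along the face's +y, m: 0 = shut (tab over the button), 0.070 = fully open (stop). Starts between 0 and 0.003. About 3 N of friction, stays where it is left. While the bolt is out it moves 4 mm at most.
- button_top (a point): Centre of the top of the release button, a plain steel plunger of 38 mm diameter under the shutter, at x = 0, y = 0 in the face frame; its top stands 14 above the face when out and 4 above when home.
- button (a joint): How far the button is pressed into the face, m: 0 = out, 0.010 = home (hard stop). Starts between 0 and 0.002. Pushing it in takes about 7 N and it stays where it is left. Its head sits on a stiff cushion that gives 1 mm per 15 N and springs back. At its stop it must not be pushed with more than 40 N.
- lamp_a: White globe lamp standing on a black round holder, 90 wide, 118 high; origin under its centre. Loose bystander.
- lamp_b: A second lamp like it. Loose bystander.
- junction_box: White open junction box 100 x 100 x 45; origin under its centre. Loose bystander.
- breaker: White circuit breaker 70 x 36 x 74 high; origin under its centre. Loose bystander.
- tape_roll: Black roll of tape, 90 across, 19 high, lying flat; origin under its centre. Loose bystander.
- terminal_strip: White terminal strip 120 x 22 x 21; origin under its centre. Loose bystander.
- screwdriver: Screwdriver 190 long lying on the bench, black handle. Loose bystander.

How it is judged:
By the outcome, as a careful person would: the job done as asked, in the order asked, and still so for the second after the job is handed in, with the robot touching nothing.
It also fails if it takes over 64 s, if anything falls off the work surface, if the arm or the gripper's body presses on something with over 40 N, if the wrist force passes 120 N, or if a joint passes its speed limit or range.

## Working session

There is one attempt and no reset: what is moved stays moved. The work goes in short steps, Python scripts to look and compute and a tool call to move; the robot and the scene stay as the last step left them, time stands still between calls to the robot, and variables do not carry over. Pictures are saved under pics/ and viewed, and the job is handed in when it is done.

Besides the shell and the picture viewer there is one more tool, called after "Call:" by a JSON object that holds its "op" and its "data", one argument or row to a line. arm_command: Moves the arm, as the interface text tells. Its arguments: {"type":"object","properties":{"targets":{"type":"array","items":{"type":"array","items":{"type":"number"}}},"newtons":{"type":"number"}},"required":["targets"]}

```bash
ls; mkdir -p pics
python3 - <<'E'
from rig import robot
import cv2, numpy as np
o=robot.get_obs(); print({k:np.round(v,3) for k,v in o.items()})
for n in ["scene","side","wrist"]:
    m=robot.camera_model(n); p,d=robot.camera(n)
    cv2.imwrite(f"pics/{n}0.png",p[:,:,::-1]); np.savez(f"{n}0.npz",p=p,d=d,K=m["mtx"],E=m["extrinsics"])
    print(n,m)
E
```

```text
pics
{'time': np.float64(0.0), 'q': array([ 0.944,  0.528,  1.434, -0.   ,  1.181, -0.178]), 'joint_velocities': array([ 0.   , -0.001,  0.   , -0.001, -0.001,  0.   ]), 'joint_torque': array([  0.   , -44.004, -17.659,   0.063,   0.058,  -0.   ]), 'position': array([0.271, 0.563, 0.222]), 'tool_rot': array([ 0.223,  0.975, -0.001, -0.   ]), 'ft_force': array([ 0.492,  0.842, -0.341]), 'moment': array([ 0.018, -0.01 , -0.004]), 'grip_width': np.float64(0.087)}
scene {'mtx': array([[576.34166456,   0.        , 314.71454611],
       [  0.        , 576.34166456, 251.55972328],
       [  0.        ,   0.        ,   1.        ]]), 'extrinsics': array([[ 0.68384502,  0.72948131,  0.01459458, -0.24479141],
       [-0.59090397,  0.54198164,  0.59756874,  0.35973958],
       [ 0.42800523, -0.41726841,  0.80168485, -1.51147176],
       [ 0.        ,  0.        ,  0.        ,  1.        ]])}
side {'mtx': array([[478.07261068,   0.        , 318.29764011],
       [  0.        , 478.07261068, 238.37472301],
       [  0.        ,   0.        ,   1.        ]]), 'extrinsics': array([[-0.98206496, -0.1883598 , -0.00830619,  0.50893553],
       [ 0.12396355, -0.6782571 ,  0.72429299, -0.29211491],
       [-0.14206142,  0.71027311,  0.68944229, -0.83854028],
       [ 0.        ,  0.        ,  0.        ,  1.        ]])}
wrist {'mtx': array([[397.55886886,   0.        , 319.88539572],
       [  0.        , 397.55886886, 235.38677465],
       [  0.        ,   0.        ,   1.        ]]), 'extrinsics': array([[ 0.43410673,  0.90085863, -0.00225259, -0.62374088],
       [-0.87365444,  0.42038504, -0.24495783,  0.02925662],
       [-0.21972541,  0.10830583,  0.96953112, -0.39119175],
       [ 0.        ,  0.        ,  0.        ,  1.        ]])}
```

View pics/scene0.png

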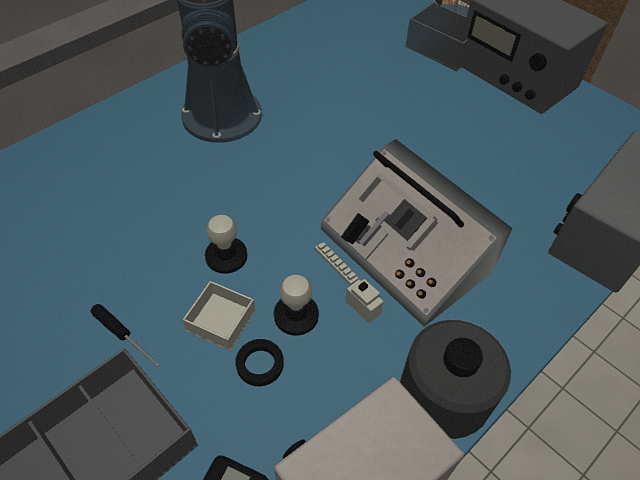

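View pics/side0.png

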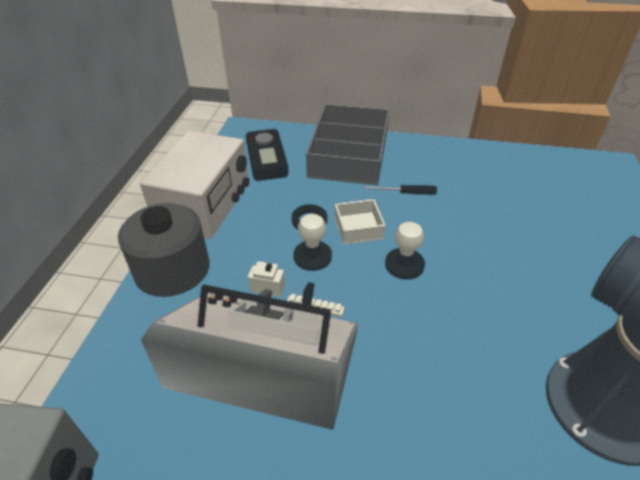

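View pics/wrist0.png

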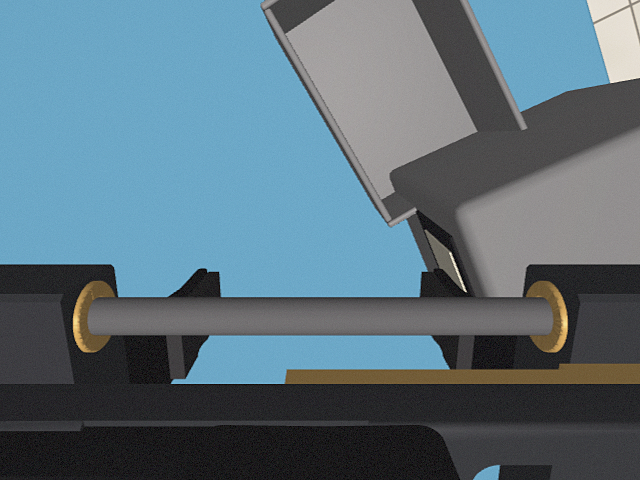

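Run:
```python
import numpy as np,cv2
for n,(a,b,c,d) in {"scene":(300,120,530,340),"side":(130,250,370,440)}.items():
    z=np.load(n+"0.npz");p=z["p"][:,:,::-1]
    cv2.imwrite(f"pics/{n}c.png",cv2.resize(p[b:d,a:c],None,fx=3,fy=3 if n=='side' else 2.7,interpolation=3)[:600])
z=np.load("scene0.npz");D=z["d"];K=z["K"];E=z["E"];Ei=np.linalg.inv(E)
v,u=np.mgrid[0:480,0:640]
X=(u-K[0,2])/K[0,0]*D;Y=-(v-K[1,2])/K[1,1]*D
P=np.stack([X,Y,-D,np.ones_like(D)],-1)@Ei.T
P=P[...,:3]; np.save("P.npy",P)
for uv in [(360,200),(340,222),(460,270),(440,295),(420,310),(490,240),(100,250),(222,225),(295,290),(260,362),(365,290),(335,260),(220,315),(110,322)]:
    print(uv,P[uv[1],uv[0]].round(3))
```

```text
(360, 200) [ 0.508 -0.011  0.092]
(340, 222) [ 0.495 -0.055  0.044]
(460, 270) [ 0.765 -0.001  0.096]
(440, 295) [ 0.764 -0.049  0.057]
(420, 310) [ 0.752 -0.086  0.027]
(490, 240) [0.772 0.068 0.137]
(100, 250) [ 0.181 -0.465  0.004]
(222, 225) [ 0.381 -0.276  0.113]
(295, 290) [ 0.593 -0.272  0.113]
(260, 362) [ 0.612 -0.38  -0.002]
(365, 290) [ 0.659 -0.15   0.061]
(335, 260) [ 0.545 -0.117  0.013]
(220, 315) [ 0.481 -0.374  0.001]
(110, 322) [ 0.36  -0.545  0.02 ]
```

View pics/scenec.png

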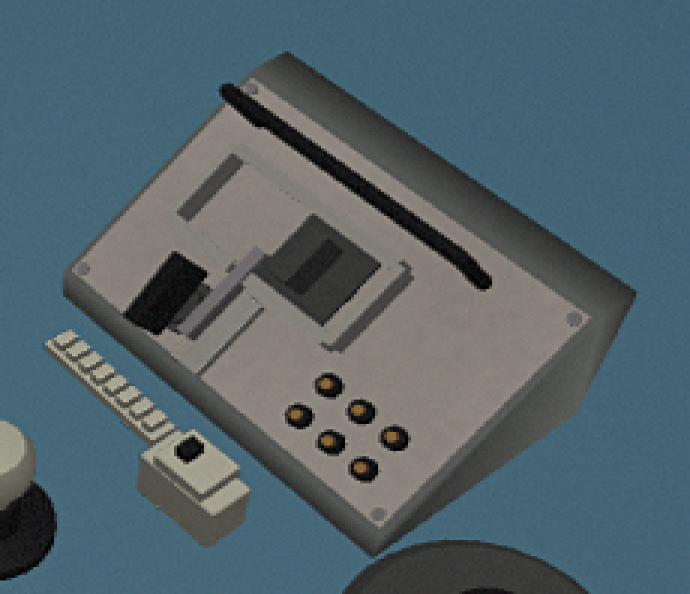

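View pics/sidec.png

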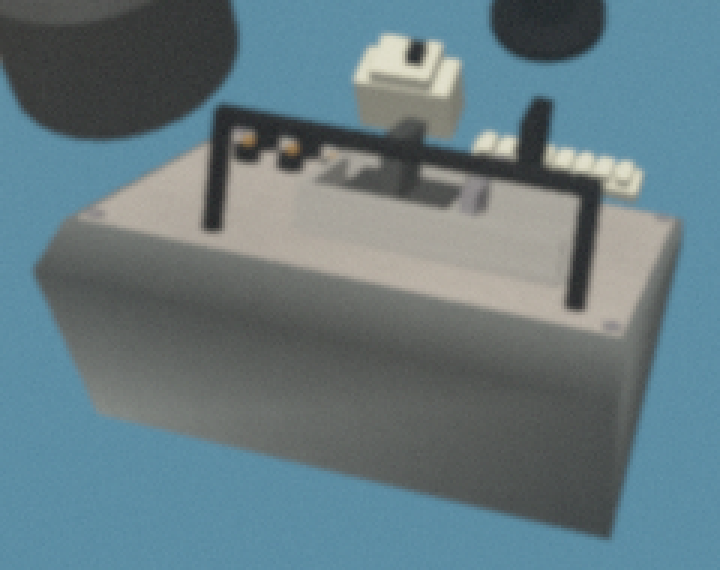

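```bash
cat > h.py <<'E'
import numpy as np
from scipy.spatial.transform import Rotation as R
def cloud(D,K,E):
    v,u=np.mgrid[0:D.shape[0],0:D.shape[1]]
    P=np.stack([(u-K[0,2])/K[0,0]*D,-(v-K[1,2])/K[1,1]*D,-D,np.ones_like(D)],-1)@np.linalg.inv(E).T
    return P[...,:3]
def proj(X,K,E):
    c=np.atleast_2d(X)@E[:3,:3].T+E[:3,3]
    return np.c_[K[0,2]+K[0,0]*c[:,0]/-c[:,2],K[1,2]+K[1,1]*c[:,1]/c[:,2]]
E
python3 - <<'E'
import numpy as np
from h import *
z=np.load("wrist0.npz");D=z["d"];P=cloud(D,z["K"],z["E"])
p0=np.array([.271,.563,.222]);r=R.from_quat([.223,.975,-.001,0])
T=(P-p0)@r.as_matrix()*1000
print("cam in tool",((np.linalg.inv(z["E"])[:3,3]-p0)@r.as_matrix()*1000).round())
for u,v in [(320,300),(320,316),(320,332),(95,316),(95,285),(560,316),(190,350),(175,375),(205,285),(200,330),(440,285),(465,350),(50,300),(50,350),(30,270),(110,268),(590,300),(320,375),(450,375),(600,375),(320,400),(20,400),(600,400),(320,450),(40,450),(500,450),(620,450),(500,470),(10,430)]:
    print((u,v),T[v,u].round(),D[v,u].round(3))
g=T[(D>0)&(T[...,2]<5)&(T[...,2]>-400)]
print(g.min(0),g.max(0))
for a in range(-220,10,10):
    s=g[(g[:,2]>a)&(g[:,2]<a+10)]
    if len(s):print(a,len(s),s.min(0).round(),s.max(0).round())
E
```

```text
cam in tool [  67.   -1. -163.]
(320, 300) [ 33.  -1. -85.] 0.084
(320, 316) [ 31.  -1. -88.] 0.082
(320, 332) [ 27.  -1. -88.] 0.083
(95, 316) [ 31. -47. -88.] 0.081
(95, 285) [ 36. -48. -84.] 0.084
(560, 316) [ 32.  47. -91.] 0.079
(190, 350) [ -2. -44. -44.] 0.132
(175, 375) [ -7. -47. -51.] 0.127
(205, 285) [ 10. -45. -17.] 0.155
(200, 330) [ 28. -25. -89.] 0.081
(440, 285) [ 10.  46. -17.] 0.156
(465, 350) [  1.  45. -50.] 0.125
(50, 300) [ 38. -50. -95.] 0.073
(50, 350) [ 27. -52. -95.] 0.076
(30, 270) [ 38. -64. -80.] 0.087
(110, 268) [ 37. -49. -76.] 0.092
(590, 300) [ 38.  49. -95.] 0.074
(320, 375) [ 25.  -1. -99.] 0.072
(450, 375) [ 25.  23. -99.] 0.072
(600, 375) [ 25.  50. -99.] 0.072
(320, 400) [  26.   -1. -108.] 0.064
(20, 400) [  26.  -49. -108.] 0.064
(600, 400) [  26.   44. -108.] 0.063
(320, 450) [  27.   -1. -119.] 0.053
(40, 450) [  25.  -39. -118.] 0.054
(500, 450) [  22.   26. -114.] 0.059
(620, 450) [  21.   44. -113.] 0.06
(500, 470) [-20.  48. -75.] 0.107
(10, 430) [  25.  -46. -114.] 0.058
[ -23.76990905  -74.27512763 -122.07721142] [39.06530767 73.21785793  0.14079356]
-130 5168 [  23.  -42. -122.] [  28.   17. -120.]
-120 34384 [  15.  -50. -120.] [  28.   49. -110.]
-110 17245 [  24.  -55. -110.] [  28.   57. -100.]
-100 20111 [  -7.  -64. -100.] [ 39.  67. -90.]
-90 24758 [-18. -71. -90.] [ 39.  70. -80.]
-80 3887 [-24. -74. -80.] [ 39.  73. -70.]
-70 1635 [ -3. -57. -70.] [ 15.  55. -60.]
-60 1918 [-10. -57. -60.] [ 12.  56. -50.]
-50 1319 [-11. -49. -50.] [  6.  48. -40.]
-40 347 [ -9. -55. -40.] [ 12.  53. -30.]
-30 726 [-10. -54. -30.] [ 12.  53. -20.]
-20 656 [  3. -53. -20.] [ 13.  52. -10.]
-10 608 [ -1. -53. -10.] [12. 52. -0.]
0 1 [11. 50.  0.] [11. 50.  0.]
```

```bash
cat >> h.py <<'E'
def faceT(x,y,yaw):
    a=np.radians(35);c,s=np.cos(yaw),np.sin(yaw)
    up=np.array([c*np.cos(a),s*np.cos(a),np.sin(a)]);n=np.array([-c*np.sin(a),-s*np.sin(a),np.cos(a)])
    T=np.eye(4);T[:3,0]=up;T[:3,2]=n;T[:3,1]=np.cross(n,up);T[:3,3]=[x,y,.0988];return T
E
python3 - <<'E'
import numpy as np,cv2
from h import *
from scipy.optimize import least_squares
P=np.load("P.npy")
m=np.zeros((480,640),np.uint8);cv2.fillPoly(m,[np.array([(330,225),(385,160),(493,237),(425,312)])],1)
Q=P[m>0]
best=None;rng=np.random.default_rng(0)
for i in range(300):
    s=Q[rng.choice(len(Q),3,False)];n=np.cross(s[1]-s[0],s[2]-s[0]);n/=np.linalg.norm(n);k=abs((Q-s[0])@n)<.003
    if best is None or k.sum()>best.sum():best=k
S=Q[best];c=S.mean(0);n=np.linalg.svd(S-c,full_matrices=0)[2][2];n*=np.sign(n[2])
yaw=np.arctan2(-n[1],-n[0]);print("n",n,"tilt",np.degrees(np.arccos(n[2])),"yaw",np.degrees(yaw),c,len(S))
for nm in ["scene","side"]:
    z=np.load(nm+"0.npz");p=z["p"][:,:,::-1].copy()
# fit with console corners in scene: crop px -> image. front-left, front-right low edges, back right
pt=lambda a,b:(300+a/3,120+b/2.7)
obs={"scene":[((62,.125,.068),None)]}
def F(l):return np.array(l)
w=[((62,125,68),pt(228,90)),((62,-85,68),pt(485,282)),((-120,160,0),pt(66,275)),((-120,-160,0),pt(377,538)),((90,-160,0),pt(598,315))]
z=np.load("scene0.npz")
def res(v):
    T=faceT(*v);return (proj(np.array([a for a,_ in w])/1000@T[:3,:3].T+T[:3,3],z["K"],z["E"])-np.array([b for _,b in w])).ravel()
r=least_squares(res,[.63,0,yaw]);print(r.x,np.degrees(r.x[2]),r.fun.reshape(-1,2).round(1))
T=faceT(*r.x)
print("plane check: dist of origin plane", ((c-T[:3,3])@T[:3,2]), T[:3,2])
np.save("v.npy",r.x)
def draw(nm,v,f):
    z=np.load(nm+"0.npz");p=z["p"][:,:,::-1].copy();T=faceT(*v)
    for L in [[(-120,160,0),(90,160,0),(90,-160,0),(-120,-160,0),(-120,160,0)],[(62,125,0),(62,125,68),(62,-85,68),(62,-85,0)],[(-37,-42,28),(-37,110,28)],[(37,-42,28),(37,110,28)],[(-22,0,62),(22,0,62)],[(-80,62,24),(-80,62,66)],[(-110,62,66),(-50,62,66)]]:
        q=proj(np.array(L)/1000@T[:3,:3].T+T[:3,3],z["K"],z["E"])
        cv2.polylines(p,[np.round(q*8).astype(int)],False,(0,0,255),1,cv2.LINE_AA,3)
    a,b,c,d=(300,120,530,330) if nm=="scene" else (130,250,370,440)
    cv2.imwrite(f,cv2.resize(p[b:d,a:c],None,fx=3,fy=2.8,interpolation=3))
for nm in("scene","side"):draw(nm,r.x,f"pics/fit_{nm}.png")
E
```

```text
n [-0.03746922 -0.57255292  0.81901112] tilt 35.014074756715885 yaw 86.25576734150313 [ 0.65875085 -0.00281544  0.08779041] 6732
[0.62678758 0.01254809 1.50087416] 85.99375519063004 [[ 1.4  1.6]
 [-6.6 -6.7]
 [ 0.1 -0.2]
 [ 2.   2.4]
 [ 3.4  2.9]]
plane check: dist of origin plane -0.0015087647813514867 [-0.04007303 -0.57217487  0.81915204]
```

View pics/fit_scene.png

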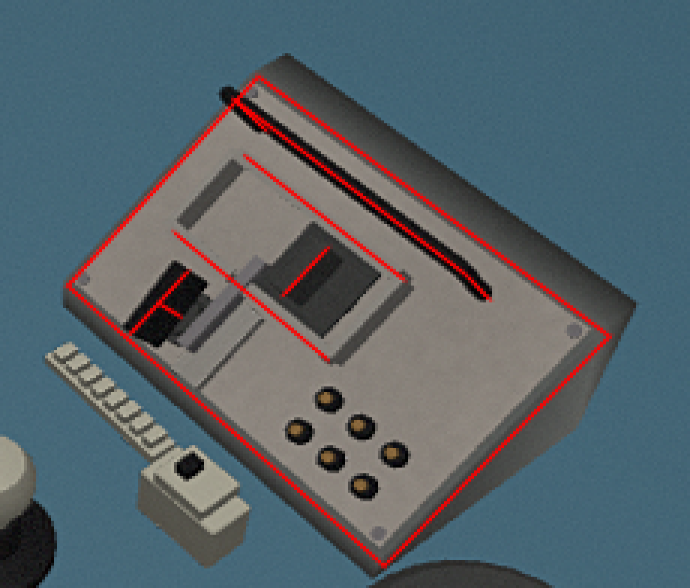

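View pics/fit_side.png

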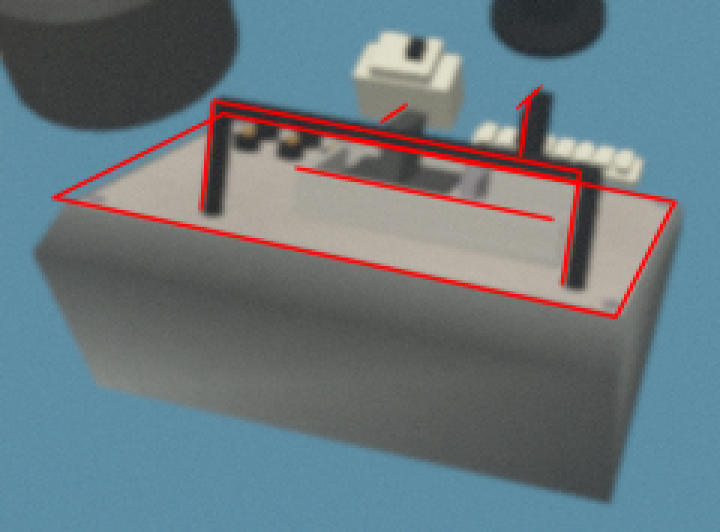

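Run:
```python
import numpy as np,cv2
for n,(a,b,c,d),f in [("scene",(335,140,470,245),"A"),("side",(195,270,340,360),"B")]:
    p=np.load(n+"0.npz")["p"][:,:,::-1]
    q=cv2.resize(p[b:d,a:c],None,fx=5.5,fy=5.5,interpolation=3)
    q=np.clip(q.astype(float)*1.5,0,255).astype(np.uint8)
    for i in range(0,c-a,20):
        cv2.putText(q,str(a+i),(int((i+.5)*5.5),10),0,.35,(0,255,255),1);cv2.line(q,(int((i+.5)*5.5),12),(int((i+.5)*5.5),18),(0,255,255),1)
    for i in range(0,d-b,20):
        cv2.putText(q,str(b+i),(0,int((i+.5)*5.5)+4),0,.35,(0,255,255),1);cv2.line(q,(26,int((i+.5)*5.5)),(32,int((i+.5)*5.5)),(0,255,255),1)
    cv2.imwrite(f"pics/z{f}.png",q);print(q.shape)
```

```text
(578, 742, 3)
(495, 798, 3)
```

View pics/zA.png

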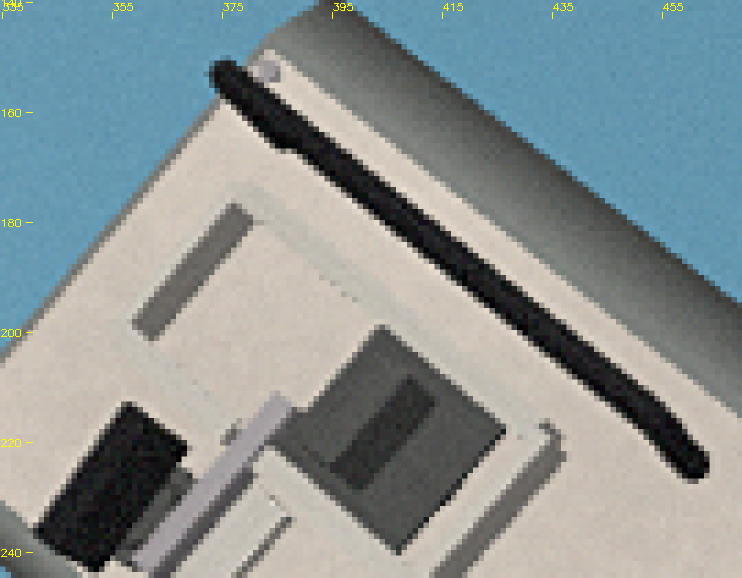

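View pics/zB.png

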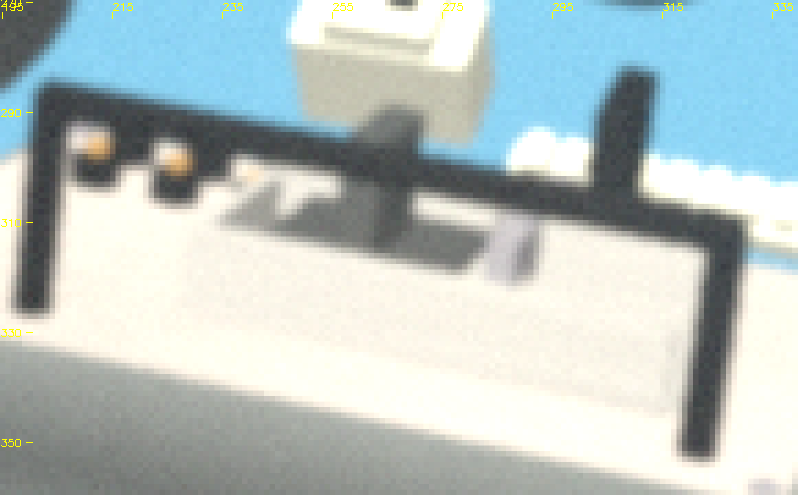

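```bash
cat > fit.py <<'E'
import numpy as np,cv2
from h import *
from scipy.optimize import least_squares
A=lambda a,b:(335+a/5.5-.5,140+b/5.5-.5)
B=lambda a,b:(195+a/5.5-.5,270+b/5.5-.5)
w=[("scene",(62,125,68),A(226,76)),("scene",(62,-85,68),A(692,464)),("scene",(32,33,23),A(382,327)),("scene",(32,-31,23),A(505,430)),("scene",(-32,-31,23),A(398,553)),("scene",(0,1,62),A(385,433)),
("side",(62,125,68),B(730,232)),("side",(62,-85,68),B(48,95)),("side",(62,125,0),B(697,452)),("side",(62,-85,0),B(30,308))]
Z={n:np.load(n+"0.npz") for n in("scene","side")};Z={n:(z["K"],z["E"]) for n,z in Z.items()}
def res(v,s=("scene","side")):
    T=faceT(*v);return np.concatenate([(proj(T[:3,:3]@np.array(a)/1000+T[:3,3],*Z[n])[0]-b) for n,a,b in w if n in s])
for s in [("scene",),("side",),("scene","side")]:
    r=least_squares(res,[.63,0,1.5],args=(s,),loss="soft_l1");print(s,r.x.round(4),res(r.x,s).reshape(-1,2).round(1).tolist())
np.save("v.npy",r.x);T=faceT(*r.x);print(T.round(4))
E
python3 fit.py
```

```text
('scene',) [0.6247 0.0125 1.5216] [[0.1, 1.6], [-5.6, -7.3], [1.2, 0.1], [2.2, 0.2], [0.3, 2.7], [-4.1, -2.4]]
('side',) [0.6206 0.0135 1.5099] [[-0.4, -0.3], [0.7, 0.1], [-0.2, 0.1], [0.0, 0.2]]
('scene', 'side') [0.6218 0.0134 1.513 ] [[-0.3, 0.4], [-6.8, -8.2], [0.6, -0.9], [1.3, -0.8], [-0.7, 1.6], [-5.0, -3.6], [-1.0, -0.7], [-0.1, 0.1], [-0.8, -0.3], [-0.6, 0.2]]
[[ 0.0473 -0.9983 -0.0331  0.6218]
 [ 0.8178  0.0578 -0.5726  0.0134]
 [ 0.5736  0.      0.8192  0.0988]
 [ 0.      0.      0.      1.    ]]
```

```bash
sed -i 's/A(692,464)/A(655,408)/; s/("scene",(0,1,62),A(385,433)),//' fit.py; python3 fit.py
python3 - <<'E'
import numpy as np,cv2
from h import *
T=faceT(*np.load("v.npy"))
def box(x0,x1,y0,y1,z0,z1):
    c=[(x0,y0),(x1,y0),(x1,y1),(x0,y1),(x0,y0)]
    L=[[(a,b,z0) for a,b in c],[(a,b,z1) for a,b in c]]+[[(a,b,z0),(a,b,z1)] for a,b in c[:4]];return L
L=box(-22,22,-7,7,23,62)+box(-110,-50,55,69,24,66)+[[(62,125,0),(62,125,68),(62,-85,68),(62,-85,0)]]+box(-32,32,-32,32,23,23)
for n,(a,b,c,d) in [("scene",(335,140,470,245)),("side",(195,270,340,360))]:
    z=np.load(n+"0.npz");p=z["p"][:,:,::-1];f=5.5
    q=np.clip(cv2.resize(p[b:d,a:c],None,fx=f,fy=f,interpolation=3)*1.5,0,255).astype(np.uint8)
    for l in L:
        k=(proj(np.array(l)/1000@T[:3,:3].T+T[:3,3],z["K"],z["E"])-[a,b]+.5)*f
        cv2.polylines(q,[np.round(k).astype(int)],False,(0,0,255),1,cv2.LINE_AA)
    cv2.imwrite(f"pics/o_{n}.png",q)
E
```

```text
('scene',) [0.6206 0.0144 1.5186] [[-0.6, 0.0], [-0.1, 1.2], [0.4, -1.5], [1.3, -1.5], [-0.6, 1.0]]
('side',) [0.6206 0.0135 1.5099] [[-0.4, -0.3], [0.7, 0.1], [-0.2, 0.1], [0.0, 0.2]]
('scene', 'side') [0.6207 0.0138 1.5123] [[-0.5, 0.1], [-0.4, 1.6], [0.3, -1.3], [1.0, -1.2], [-1.0, 1.2], [-0.4, -0.3], [0.5, 0.3], [-0.2, 0.1], [-0.1, 0.4]]
[[ 0.0479 -0.9983 -0.0336  0.6207]
 [ 0.8177  0.0585 -0.5726  0.0138]
 [ 0.5736  0.      0.8192  0.0988]
 [ 0.      0.      0.      1.    ]]
```

View pics/o_scene.png

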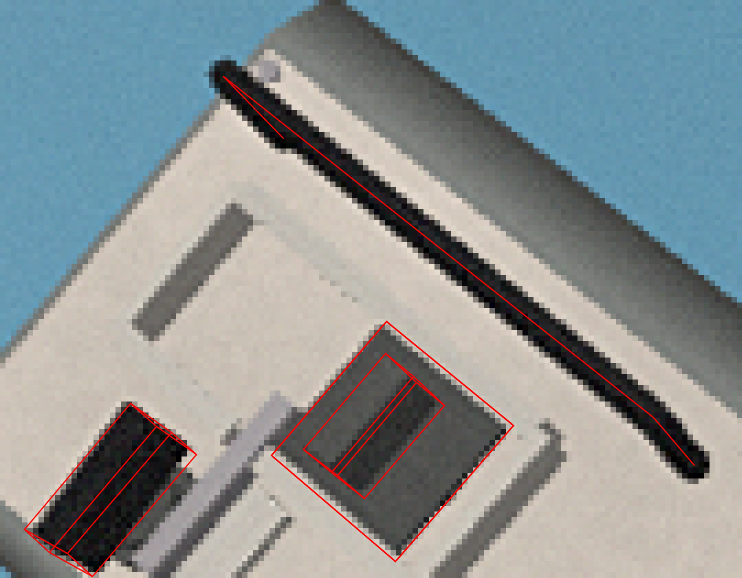

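View pics/o_side.png

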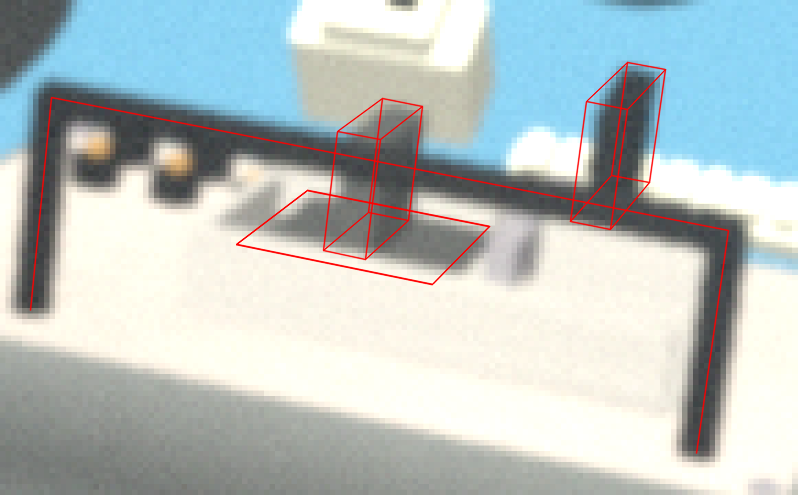

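Run:
```python
import numpy as np
from h import *
P=np.load("P.npy")
for uv in [(420,55),(410,30),(440,20),(470,55),(540,105),(600,30),(480,5),(520,8),(600,200),(640-5,150),(570,260)]: print(uv,P[uv[1],uv[0]].round(2))
m=(P[...,1]>.25)&(P[...,2]>.03);Q=P[m];print(Q.min(0),Q.max(0))
```

```text
(420, 55) [ 0.17  0.6  -0.01]
(410, 30) [0.13 0.59 0.06]
(440, 20) [0.14 0.71 0.05]
(470, 55) [0.31 0.64 0.05]
(540, 105) [0.56 0.63 0.02]
(600, 30) [0.57 0.77 0.19]
(480, 5) [0.3  0.63 0.19]
(520, 8) [0.39 0.69 0.2 ]
(600, 200) [0.86 0.29 0.16]
(635, 150) [0.84 0.48 0.16]
(570, 260) [0.88 0.25 0.02]
[0.10595923 0.25000016 0.03000075] [0.99409468 0.80967994 0.23262423]
```

Call:
{"op": "arm_command", "data": {
  "targets": [
    [5, 1.5, -4, 0, 8.7],
    [10, 3, -8, 0, 8.7],
    [16, 4, -12, 0, 8.7],
    [22, 6, -16, 0, 8.7],
    [28, 7, -20, 0, 8.7]
  ]
}}

```text
time: 0.78
position: [0.0741, 0.7285, 0.4017]
tool_rot: [0.223, 0.975, -0.0, 0.0]
ft_force: [0.8, 0.6, -0.1]
grip_width: 0.0872
```

Call:
{"op": "arm_command", "data": {
  "targets": [
    [2.6, 5.4, 0, 0, 8.7],
    [5.2, 10.8, 0, 0, 8.7],
    [8, 16, 0, 0, 8.7],
    [10.5, 21.5, 0, 0, 8.7],
    [13, 27, 0, 0, 8.7]
  ]
}}

```text
time: 1.4
position: [0.0681, 0.9009, 0.3621]
tool_rot: [0.222, 0.975, 0.023, -0.003]
ft_force: [-0.1, -0.0, 0.0]
grip_width: 0.0872
```

Run:
```python
from rig import robot
o=robot.get_obs(); print({k:o[k].round(3) for k in ["q","position","tool_rot"]})
```

```text
{'q': array([1.37 , 0.947, 0.218, 0.006, 1.93 , 0.251]), 'position': array([0.068, 0.901, 0.362]), 'tool_rot': array([ 0.222,  0.975,  0.023, -0.003])}
```

Call:
{"op": "arm_command", "data": {
  "targets": [
    [-2.5, -5, 0, 0, 8.7],
    [-4.5, -9, 0, 0, 8.7],
    [-4.5, -9, 0, 0, 8.7]
  ]
}}

```text
time: 1.78
position: [0.0686, 0.7927, 0.3578]
tool_rot: [0.223, 0.975, 0.018, -0.003]
ft_force: [-0.4, 1.4, 0.1]
grip_width: 0.0866
```

```bash
cat > st.py <<'E'
from rig import robot
from h import *
o=robot.get_obs(); print({k:o[k].round(3).tolist() for k in ["time","q","position","tool_rot","ft_force"]}); print(R.from_quat(o["tool_rot"]).as_matrix().round(3))
E
python3 st.py
```

```text
Traceback (most recent call last):
  File "st.py", line 3, in <module>
    o=robot.get_obs(); print({k:o[k].round(3).tolist() for k in ["time","q","position","tool_rot","ft_force"]}); print(R.from_quat(o["tool_rot"]).as_matrix().round(3))
                                ^^^^^^^^^^
AttributeError: 'float' object has no attribute 'round'
```

```bash
cat > st.py <<'E'
from rig import robot
from h import *
o=robot.get_obs(); print({k:np.round(o[k],3).tolist() for k in ["time","q","position","tool_rot","ft_force"]}); print(R.from_quat(o["tool_rot"]).as_matrix().round(3))
E
python3 st.py
```

```text
{'time': 1.775, 'q': [1.342, 0.689, 0.758, 0.007, 1.659, 0.221], 'position': [0.069, 0.793, 0.358], 'tool_rot': [0.223, 0.975, 0.018, -0.003], 'ft_force': [-0.433, 1.356, 0.059]}
[[-0.901  0.435  0.002]
 [ 0.434  0.9    0.036]
 [ 0.014  0.033 -0.999]]
```

Call:
{"op": "arm_command", "data": {
  "targets": [
    [13, 27, 0, 0, 8.7],
    [13, 27, 0, 0, 8.7],
    [13, 27, 0, 0, 8.7]
  ]
}}

```text
time: 2.15
position: [0.0651, 0.9201, 0.3322]
tool_rot: [0.223, 0.974, 0.035, -0.006]
ft_force: [0.7, 1.3, -1.2]
grip_width: 0.087
```

Call:
{"op": "arm_command", "data": {
  "targets": [
    [26, 54, 0, 0, 8.7]
  ]
}}

```text
time: 2.28
position: [0.0627, 0.9402, 0.3286]
tool_rot: [0.222, 0.973, 0.062, -0.009]
ft_force: [0.3, -0.4, 0.4]
grip_width: 0.0866
```

Call:
{"op": "arm_command", "data": {
  "targets": [
    [26, 54, 0, 0, 8.7]
  ]
}}

```text
time: 2.4
position: [0.0597, 0.9565, 0.3199]
tool_rot: [0.222, 0.972, 0.081, -0.013]
ft_force: [-0.2, -0.5, 0.2]
grip_width: 0.0872
```

```bash
python3 st.py
```

```text
{'time': 2.4, 'q': [1.386, 0.999, 0.218, 0.019, 1.761, 0.27], 'position': [0.06, 0.957, 0.32], 'tool_rot': [0.222, 0.972, 0.081, -0.013], 'ft_force': [-0.203, -0.508, 0.169]}
[[-0.901  0.433  0.012]
 [ 0.429  0.888  0.164]
 [ 0.061  0.153 -0.986]]
```

Call:
{"op": "arm_command", "data": {
  "targets": [
    [26, 54, 0, 0, 8.7]
  ]
}}

```text
time: 2.52
position: [0.057, 0.972, 0.313]
tool_rot: [0.222, 0.97, 0.101, -0.016]
ft_force: [0.9, -0.9, -0.7]
grip_width: 0.0868
```

Call:
{"op": "arm_command", "data": {
  "targets": [
    [26, 54, 0, 0, 8.7]
  ]
}}

```text
time: 2.65
position: [0.0544, 0.9866, 0.3088]
tool_rot: [0.221, 0.968, 0.12, -0.019]
ft_force: [-0.5, 0.1, -0.5]
grip_width: 0.087
```

Call:
{"op": "arm_command", "data": {
  "targets": [
    [26, 54, -20, 0, 8.7]
  ]
}}

```text
time: 2.78
position: [0.0517, 0.9936, 0.3227]
tool_rot: [0.22, 0.965, 0.138, -0.022]
ft_force: [0.1, -0.3, -0.0]
grip_width: 0.087
```

Call:
{"op": "arm_command", "data": {
  "targets": [
    [26, 54, -20, 0, 8.7]
  ]
}}

```text
time: 2.9
position: [0.0488, 0.9996, 0.3434]
tool_rot: [0.22, 0.962, 0.159, -0.026]
ft_force: [-0.1, 0.3, 0.2]
grip_width: 0.0872
```

```bash
python3 st.py
```

```text
{'time': 2.9, 'q': [1.4, 0.986, 0.218, 0.035, 1.616, 0.285], 'position': [0.049, 1.0, 0.343], 'tool_rot': [0.22, 0.962, 0.159, -0.026], 'ft_force': [-0.063, 0.337, 0.189]}
[[-0.902  0.431  0.02 ]
 [ 0.414  0.853  0.318]
 [ 0.12   0.295 -0.948]]
```

```bash
cat > kin.py <<'E'
import numpy as np,json
from scipy.spatial.transform import Rotation as R
from scipy.optimize import least_squares
def fk(q,p):
    a1,d1,e,L2,a3,L3,d6=p
    r=R.from_euler('z',q[0]);x=r.apply([0,0,d1]);r=r*R.from_euler('y',q[1])
    x=x+R.from_euler('z',q[0]).apply([a1,e,0])+r.apply([0,0,L2]);r=r*R.from_euler('y',q[2]);x=x+r.apply([a3,0,L3])
    r=r*R.from_euler('z',q[3])*R.from_euler('y',q[4])*R.from_euler('z',q[5]+np.pi/2);x=x+r.apply([0,0,d6]);return x,r
E
cat > data.json <<'E'
[[[0.944,0.528,1.434,0,1.181,-0.178],[0.271,0.563,0.222],[0.223,0.975,-0.001,0]],
[[1.370,0.947,0.218,0.006,1.930,0.251],[0.068,0.901,0.362],[0.222,0.975,0.023,-0.003]],
[[1.342,0.689,0.758,0.007,1.659,0.221],[0.069,0.793,0.358],[0.223,0.975,0.018,-0.003]],
[[1.386,0.999,0.218,0.019,1.761,0.270],[0.060,0.957,0.320],[0.222,0.972,0.081,-0.013]],
[[1.400,0.986,0.218,0.035,1.616,0.285],[0.049,1.000,0.343],[0.220,0.962,0.159,-0.026]]]
E
python3 - <<'E'
from kin import *
D=json.load(open("data.json"))
f=lambda p:np.concatenate([fk(q,p)[0]-x for q,x,_ in D]+[(p-p0)*.002])
p0=np.array([0,.3,.1,.4,0,.4,.2])
r=least_squares(f,p0);print(r.x.round(4),(r.fun[:15].reshape(-1,3)*1000).round(1))
for q,x,o in D: print(np.degrees((fk(q,r.x)[1].inv()*R.from_quat(o)).magnitude()).round(2))
np.save("kp.npy",r.x)
E
```

```text
[0.0013 0.2756 0.1109 0.5874 0.1138 0.3911 0.3067] [[-0.1  0.2  0. ]
 [ 0.4  0.1  0.2]
 [-0.4 -0.  -0.1]
 [ 0.2 -0.2 -0.3]
 [ 0.   0.1  0.1]]
0.07
0.11
0.06
0.06
0.07
```

```bash
cat >> kin.py <<'E'
KP=None
LO=np.array([-3.08,-.75,.22,-1.43,0,-2.85]);HI=np.array([3.08,2.2,2.44,4.57,2.65,2.85])
def ik(x,r,q0):
    p=np.load("kp.npy")
    def f(q):
        a,b=fk(q,p);return np.r_[(a-x)*5,(b.inv()*r).as_rotvec()]
    s=least_squares(f,np.clip(q0,LO+.01,HI-.01),bounds=(LO,HI));return s.x,np.abs(s.fun).max()
E
python3 - <<'E'
from kin import *; from h import *
T=faceT(*np.load("v.npy"))
def pose(x,y,z,th):
    zz=-T[:3,2];yy=-T[:3,1]*np.cos(th)+T[:3,0]*np.sin(th)  # th anticlockwise about n: -fy -> rotate
    # rotate -fy about n by th
    yy=R.from_rotvec(T[:3,2]*th).apply(-T[:3,1]);xx=np.cross(yy,zz)
    return T[:3,:3]@np.array([x,y,z])/1000+T[:3,3],R.from_matrix(np.c_[xx,yy,zz])
for q0 in ([0,.5,1.4,0,1.2,0],[0,.5,1.4,1.2,1.2,0],[0,.5,1.4,3,1.2,0],[-.3,.5,1.4,-1,1.2,0]):
  for th in (0,1.3,-1.3,2.6,np.pi):
    q,e=ik(*pose(-80,62,38,th),q0);print(th,q.round(2),round(e,4))
for (x,y,z) in ((0,0,40),(0,70,40),(0,0,4)):
  for th in (0,np.pi/2): print(ik(*pose(x,y,z,th),[0,.5,1.4,1.2,1.2,0]))
E
```

```text
0 [-0.61  0.76  1.64  0.56  1.16 -0.89] 0.0
1.3 [-0.61  0.76  1.64  0.56  1.16 -2.19] 0.0
-1.3 [-0.61  0.76  1.64  0.56  1.16  0.41] 0.0
2.6 [-0.44  0.72  1.55  0.29  1.14 -2.85] 0.3232
3.141592653589793 [-0.3   0.65  2.08 -0.88  0.   -2.38] 0.6734
0 [-0.61  0.76  1.64  0.56  1.16 -0.89] 0.0
1.3 [-0.61  0.76  1.64  0.56  1.16 -2.19] 0.0
-1.3 [-0.61  0.76  1.64  0.56  1.16  0.41] 0.0
2.6 [-0.44  0.72  1.55  0.29  1.14 -2.85] 0.3232
3.141592653589793 [-0.61  0.76  1.64  0.56  1.16  2.25] 0.0
0 [-0.61  0.76  1.64  0.56  1.16 -0.89] 0.0
1.3 [-0.61  0.76  1.64  0.56  1.16 -2.19] 0.0
-1.3 [-0.61  0.76  1.64  0.56  1.16  0.41] 0.0
2.6 [-0.61  0.76  1.64  0.56  1.16  2.79] 0.0
3.141592653589793 [-0.61  0.76  1.64  0.56  1.16  2.25] 0.0
0 [-0.61  0.76  1.64  0.56  1.16 -0.89] 0.0
1.3 [-0.61  0.76  1.64  0.56  1.16 -2.19] 0.0
-1.3 [-0.61  0.76  1.64  0.56  1.16  0.41] 0.0
2.6 [-0.3   0.65  2.08 -0.7   0.   -2.01] 0.7106
3.141592653589793 [-0.3   0.65  2.08 -1.24  0.   -2.01] 0.6734
(array([-0.46964427,  0.72560372,  1.51604176,  0.59067433,  1.23482873,
       -0.70663778]), np.float64(8.534839501805891e-15))
(array([-0.46964427,  0.72560372,  1.51604176,  0.59067433,  1.23482873,
       -2.27743411]), np.float64(5.289966728549976e-11))
(array([-0.51957318,  0.65990518,  1.69572373,  0.59444166,  1.16106345,
       -0.80817771]), np.float64(2.9308300231178924e-10))
(array([-0.51957318,  0.65990518,  1.69572373,  0.59444166,  1.16106345,
       -2.37897404]), np.float64(1.945817638959735e-15))
(array([-0.43913353,  0.76424703,  1.54005166,  0.61671815,  1.17002781,
       -0.72419851]), np.float64(3.233177614525573e-13))
(array([-0.43913353,  0.76424703,  1.54005166,  0.61671815,  1.17002781,
       -2.29499484]), np.float64(2.049019703909138e-10))
```

Call:
{"op": "arm_command", "data": {
  "targets": [
    [26, 54, -10, 0, 8.7]
  ]
}}

```text
time: 3.02
position: [0.0462, 1.0088, 0.3556]
tool_rot: [0.219, 0.959, 0.18, -0.03]
ft_force: [0.8, 0.4, -0.7]
grip_width: 0.0867
```

Call:
{"op": "arm_command", "data": {
  "targets": [
    [26, 54, -10, 0, 8.7]
  ]
}}

```text
time: 3.15
position: [0.0438, 1.0173, 0.3658]
tool_rot: [0.218, 0.955, 0.198, -0.033]
ft_force: [0.2, -0.0, -0.0]
grip_width: 0.087
```

Call:
{"op": "arm_command", "data": {
  "targets": [
    [26, 54, -10, 0, 8.7]
  ]
}}

```text
time: 3.28
position: [0.0415, 1.0248, 0.3788]
tool_rot: [0.217, 0.951, 0.217, -0.037]
ft_force: [0.6, -0.0, 0.4]
grip_width: 0.087
```

Call:
{"op": "arm_command", "data": {
  "targets": [
    [26, 54, -10, 0, 8.7]
  ]
}}

```text
time: 3.4
position: [0.0394, 1.0312, 0.3943]
tool_rot: [0.216, 0.947, 0.235, -0.04]
ft_force: [-0.1, 0.7, 0.2]
grip_width: 0.0872
```

Call:
{"op": "arm_command", "data": {
  "targets": [
    [26, 54, -10, 0, 8.7]
  ]
}}

```text
time: 3.52
position: [0.0372, 1.0366, 0.4118]
tool_rot: [0.215, 0.942, 0.254, -0.044]
ft_force: [0.3, -0.3, -1.0]
grip_width: 0.0868
```

```bash
python3 st.py
```

```text
{'time': 3.525, 'q': [1.412, 0.937, 0.218, 0.053, 1.468, 0.298], 'position': [0.037, 1.037, 0.412], 'tool_rot': [0.215, 0.942, 0.254, -0.044], 'ft_force': [0.251, -0.253, -1.001]}
[[-0.904  0.426  0.026]
 [ 0.382  0.779  0.498]
 [ 0.192  0.46  -0.867]]
```

Call:
{"op": "arm_command", "data": {
  "targets": [
    [26, 54, -10, 0, 8.7]
  ]
}}

```text
time: 3.65
position: [0.0351, 1.0409, 0.4309]
tool_rot: [0.213, 0.937, 0.273, -0.048]
ft_force: [0.1, 0.3, -0.5]
grip_width: 0.0869
```

Call:
{"op": "arm_command", "data": {
  "targets": [
    [26, 54, -10, 0, 8.7]
  ]
}}

```text
time: 3.78
position: [0.0331, 1.0443, 0.4512]
tool_rot: [0.212, 0.932, 0.291, -0.051]
ft_force: [0.9, 0.2, -0.2]
grip_width: 0.0869
```

Call:
{"op": "arm_command", "data": {
  "targets": [
    [0, 0, 0, 0, 8.7]
  ]
}}

```text
time: 3.9
position: [0.0327, 1.0437, 0.453]
tool_rot: [0.212, 0.931, 0.291, -0.051]
ft_force: [0.6, 0.1, 0.0]
grip_width: 0.0869
```

```bash
cat > st.py <<'E'
from rig import robot
from h import *
import sys
o=robot.get_obs(); print({k:np.round(o[k],3).tolist() for k in ["time","q","position","ft_force"]})
T=faceT(*np.load("v.npy"));M=R.from_quat(o["tool_rot"]).as_matrix()
f=T[:3,:3].T@(o["position"]-T[:3,3])*1000
A=T[:3,:3].T@M
print("TCP in face mm",f.round(1),"tool z in face",A[:,2].round(3),"tool y in face",A[:,1].round(3),"psi(y from +fy, ccw) deg",np.degrees(np.arctan2(-A[0,1],A[1,1])).round(1),"F face",(T[:3,:3].T@o["ft_force"]).round(1))
def go(x,y,z,th=None):
    d=M.T@(T[:3,:3]@np.array([x,y,z])/1000+T[:3,3]-o["position"])*100
    print("to",(x,y,z),"shift cm",d.round(2))
for a in sys.argv[1:]: go(*map(float,a.split(",")))
E
python3 st.py -80,62,130 0,0,250
```

```text
{'time': 3.9, 'q': [1.415, 0.904, 0.218, 0.06, 1.422, 0.301], 'position': [0.033, 1.044, 0.453], 'ft_force': [0.562, 0.071, 0.032]}
TCP in face mm [1017.2  647.3 -279.8] tool z in face [-0.01   0.005 -1.   ] tool y in face [ 0.925 -0.38  -0.011] psi(y from +fy, ccw) deg -112.3 F face [ 0.1 -0.6 -0. ]
to (-80.0, 62.0, 130.0) shift cm [-95.81 -79.69 -40.15]
to (0.0, 0.0, 250.0) shift cm [-98.5  -70.07 -52.26]
```

Call:
{"op": "arm_command", "data": {
  "targets": [
    [-5.4, -0.9, -2.3, 0.18, 8.7],
    [-10.8, -1.8, -4.6, 0.36, 8.7],
    [-16.2, -2.7, -7, 0.54, 8.7],
    [-21.6, -3.6, -9.3, 0.72, 8.7],
    [-27, -4.5, -11.6, 0.9, 8.7]
  ]
}}

```text
time: 4.53
position: [0.2568, 0.8455, 0.4641]
tool_rot: [0.598, 0.745, 0.239, -0.172]
ft_force: [1.0, 0.4, -0.6]
grip_width: 0.087
```

```bash
W=".55,.5,.45" python3 st.py
```

```text
{'time': 4.525, 'q': [1.063, 0.547, 0.887, 0.272, 1.173, 0.808], 'position': [0.257, 0.845, 0.464], 'ft_force': [1.034, 0.42, -0.607]}
TCP in face mm [ 872.2  411.9 -164.8] tool z in face [-0.013  0.004 -1.   ] tool y in face [ 0.271 -0.962 -0.007] psi(y from +fy, ccw) deg -164.3 F face [ 0.  -1.  -0.8]
world (0.55, 0.5, 0.45) [-35.32  22.48 -17.39]
```

Call:
{"op": "arm_command", "data": {
  "targets": [
    [-4.6, 2.9, -2.3, 0.18, 8.7],
    [-9.2, 5.8, -4.5, 0.36, 8.7],
    [-13.8, 8.8, -6.8, 0.54, 8.7],
    [-18.4, 11.7, -9, 0.72, 8.7],
    [-23, 14.6, -11.3, 0.9, 8.7]
  ]
}}

```text
time: 5.15
position: [0.4485, 0.6213, 0.4551]
tool_rot: [0.863, 0.411, 0.14, -0.259]
ft_force: [0.3, 0.1, 0.1]
grip_width: 0.0872
```

```bash
W=".62,.2,.42" python3 st.py
```

```text
{'time': 5.15, 'q': [0.62, 0.395, 1.164, 0.487, 1.224, 1.218], 'position': [0.449, 0.621, 0.455], 'ft_force': [0.323, 0.074, 0.115]}
TCP in face mm [692.9 207.5 -50.2] tool z in face [-0.014  0.004 -1.   ] tool y in face [-0.585 -0.811  0.005] psi(y from +fy, ccw) deg 144.2 F face [ 0.1 -0.3  0. ]
world (0.62, 0.2, 0.42) [-17.73  36.84 -20.25]
```

Call:
{"op": "arm_command", "data": {
  "targets": [
    [-2.3, 4.9, -2.7, 0.18, 8.7],
    [-4.7, 9.7, -5.4, 0.36, 8.7],
    [-7, 14.6, -8, 0.54, 8.7],
    [-9.4, 19.4, -10.7, 0.72, 8.7],
    [-11.7, 24.3, -13.4, 0.9, 8.7]
  ]
}}

```text
time: 5.78
position: [0.5626, 0.3431, 0.4327]
tool_rot: [0.956, -0.005, 0.014, -0.293]
ft_force: [0.3, -0.3, -1.0]
grip_width: 0.0874
```

```bash
W=".6,.0,.36" python3 st.py -80,62,180
```

```text
{'time': 5.775, 'q': [0.108, 0.325, 1.328, 0.596, 1.412, 1.617], 'position': [0.563, 0.343, 0.433], 'ft_force': [0.338, -0.311, -1.025]}
TCP in face mm [458.1  77.3  86.9] tool z in face [-0.014  0.003 -1.   ] tool y in face [-0.999 -0.046  0.014] psi(y from +fy, ccw) deg 92.6 F face [-0.8 -0.4 -0.7]
to (-80.0, 62.0, 180.0) shift cm [-0.99 53.95 -8.53]
world (0.6, 0.0, 0.36) [  4.2   32.47 -13.12]
```

Call:
{"op": "arm_command", "data": {
  "targets": [
    [0, 5.6, -2, 0.17, 8.7],
    [0, 11.2, -4, 0.34, 8.7],
    [-0.5, 16.8, -6, 0.51, 8.7],
    [-0.7, 22.4, -8, 0.68, 8.7],
    [-0.8, 28, -9, 0.85, 8.7]
  ]
}}

```text
time: 6.4
position: [0.5527, 0.0602, 0.3499]
tool_rot: [0.869, -0.399, -0.107, -0.273]
ft_force: [0.8, 0.5, 0.6]
grip_width: 0.0873
```

```bash
python3 st.py -80,62,170
```

```text
{'time': 6.4, 'q': [-0.403, 0.35, 1.517, 0.556, 1.51, 1.927], 'position': [0.553, 0.06, 0.35], 'ft_force': [0.751, 0.488, 0.57]}
TCP in face mm [178.7  70.6 181.4] tool z in face [-0.016  0.001 -1.   ] tool y in face [-0.695  0.719  0.012] psi(y from +fy, ccw) deg 44.0 F face [ 0.8 -0.7  0.2]
to (-80.0, 62.0, 170.0) shift cm [19.19 17.34  1.56]
```

Call:
{"op": "arm_command", "data": {
  "targets": [
    [3.8, 3.5, 0.3, 0.13, 8.7],
    [7.7, 7, 0.6, 0.26, 8.7],
    [11.5, 10.4, 0.9, 0.39, 8.7],
    [15.4, 13.9, 1.2, 0.51, 8.7],
    [19.2, 17.3, 1.5, 0.63, 8.7]
  ]
}}

```text
time: 7.02
position: [0.5503, -0.145, 0.191]
tool_rot: [0.703, -0.648, -0.187, -0.226]
ft_force: [0.7, 0.4, -0.0]
grip_width: 0.0872
```

```bash
cat > look.py <<'E'
from rig import robot
import cv2,sys,numpy as np
from h import *
t=sys.argv[1]
for n in sys.argv[2:]:
    m=robot.camera_model(n);p,d=robot.camera(n)
    np.savez(f"{n}{t}.npz",p=p,d=d,K=m["mtx"],E=m["extrinsics"]);cv2.imwrite(f"pics/{n}{t}.png",p[:,:,::-1])
E
python3 look.py 1 wrist scene; python3 st.py
```

```text
{'time': 7.125, 'q': [-0.71, 0.634, 1.503, 0.465, 1.415, 2.183], 'position': [0.55, -0.147, 0.188], 'ft_force': [-0.093, 0.204, 0.084]}
TCP in face mm [-83.8  61.6 167.9] tool z in face [-0.016  0.004 -1.   ] tool y in face [-0.135  0.991  0.006] psi(y from +fy, ccw) deg 7.8 F face [ 0.2  0.1 -0. ]
```

View pics/wrist1.png

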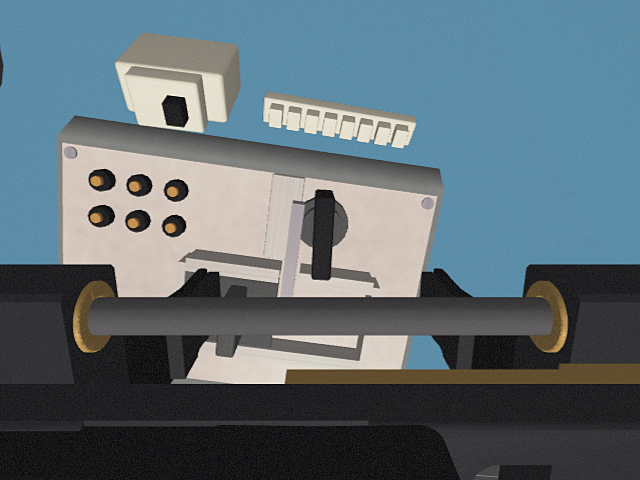

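View pics/scene1.png

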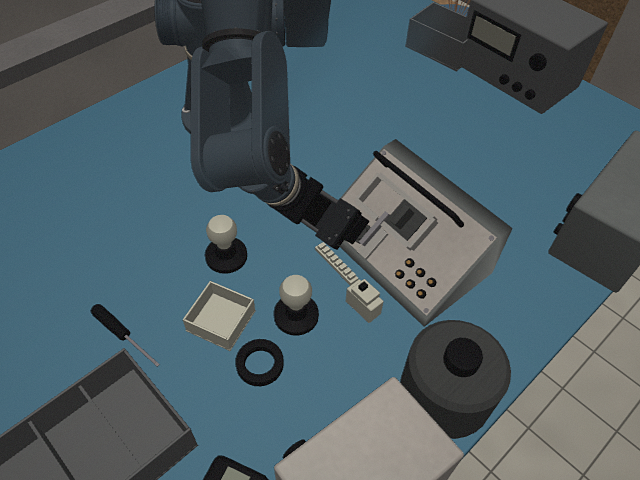

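Run:
```python
from h import *
import cv2
z=np.load("wrist1.npz");P=cloud(z["d"],z["K"],z["E"]);T=faceT(*np.load("v.npy"))
Fp=(P-T[:3,3])@T[:3,:3]*1000
m=(Fp[...,2]>58)&(Fp[...,2]<75)&(np.abs(Fp[...,0]+80)<45)&(np.abs(Fp[...,1]-62)<40)
S=Fp[m];print(len(S),S.mean(0),S.min(0),S.max(0))
v,u=np.nonzero(m)
rect=cv2.minAreaRect(S[:,:2].astype(np.float32));print(rect, np.percentile(S[:,2],[10,50,90]))
e=np.linalg.svd(S[:,:2]-S[:,:2].mean(0),full_matrices=0)[2][0];print(np.degrees(np.arctan2(-e[0],e[1]))-90,e)
m2=(np.abs(Fp[...,2])<4)&(Fp[...,0]>-110)&(Fp[...,0]<-50)&(Fp[...,1]>-150)&(Fp[...,1]<100);print("face z",np.median(Fp[m2][:,2]))
# tab
m3=(Fp[...,2]>50)&(Fp[...,2]<70)&(np.abs(Fp[...,0])<30)&(np.abs(Fp[...,1])<25);print("tab",m3.sum(),Fp[m3].mean(0) if m3.sum() else 0, Fp[m3].min(0),Fp[m3].max(0))
q=cv2.resize(z["p"][150:300,250:400,::-1],None,fx=4,fy=4,interpolation=3);cv2.imwrite("pics/w1c.png",q)
```

```text
1698 [-79.58565769  63.61815911  65.79190688] [-108.31322317   54.38608062   58.39140511] [-47.96652309  73.10527712  68.62592851]
((-78.23905181884766, 63.79962158203125), (59.770477294921875, 13.999305725097656), 5.092065334320068) [64.75242948 65.9137437  66.81540958]
-174.95601108048677 [0.99612749 0.08792055]
face z 1.3384264919702602
tab 442 [13.72131748  3.68744789 61.57247033] [ 3.51110667 -4.24923479 50.71184977] [23.51303831  9.97203774 64.17320727]
```

View pics/w1c.png

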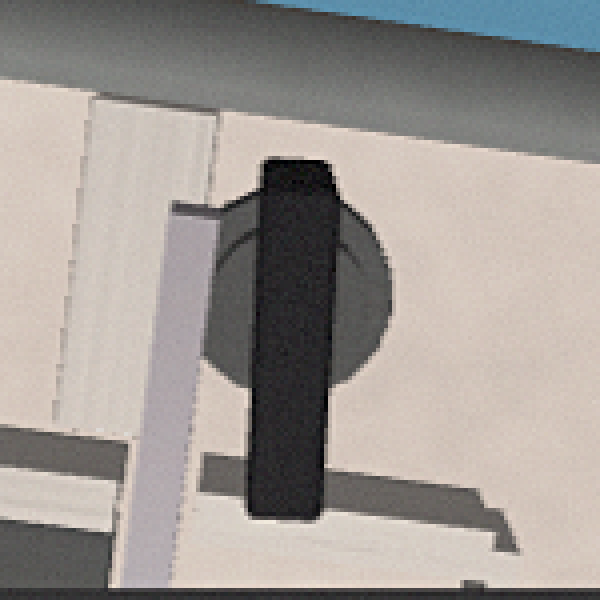

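```bash
python3 st.py -78.5,63.7,100 -78.5,63.7,40|tail -2
```

```text
to (-78.5, 63.7, 100.0) shift cm [-0.66  0.09  6.78]
to (-78.5, 63.7, 40.0) shift cm [-0.74  0.05 12.78]
```

Call:
{"op": "arm_command", "data": {
  "targets": [
    [-0.3, 0, 3.4, 0.05, 6],
    [-0.66, 0.1, 6.8, 0.05, 6],
    [-0.7, 0.1, 9.8, 0.05, 6],
    [-0.74, 0.1, 12.8, 0.05, 6],
    [-0.74, 0.1, 12.8, 0.05, 6]
  ]
}}

```text
time: 7.75
position: [0.5507, -0.0629, 0.0894]
tool_rot: [0.688, -0.663, -0.195, -0.221]
ft_force: [0.1, 0.5, 0.3]
grip_width: 0.0604
```

```bash
python3 st.py -78.5,63.7,40
```

```text
{'time': 7.75, 'q': [-0.597, 0.745, 1.649, 0.552, 1.154, 2.175], 'position': [0.551, -0.063, 0.089], 'ft_force': [0.067, 0.505, 0.332]}
TCP in face mm [-71.5  65.4  38.5] tool z in face [-0.013  0.008 -1.   ] tool y in face [-0.093  0.996  0.01 ] psi(y from +fy, ccw) deg 5.3 F face [ 0.6 -0.  -0. ]
to (-78.5, 63.7, 40.0) shift cm [ 0.72 -0.1  -0.14]
```

Call:
{"op": "arm_command", "data": {
  "targets": [
    [0.7, -0.1, -0.1, 0, 6],
    [0.7, -0.1, -0.1, 0, 6]
  ]
}}

```text
time: 8.0
position: [0.5541, -0.0731, 0.0878]
tool_rot: [0.688, -0.664, -0.191, -0.222]
ft_force: [0.8, -0.9, 0.1]
grip_width: 0.0598
```

```bash
python3 st.py -78.5,63.7,40
```

```text
{'time': 8.0, 'q': [-0.608, 0.75, 1.636, 0.547, 1.157, 2.171], 'position': [0.554, -0.073, 0.088], 'ft_force': [0.826, -0.873, 0.143]}
TCP in face mm [-80.5  61.5  42.9] tool z in face [-0.017  0.002 -1.   ] tool y in face [-0.093  0.996  0.003] psi(y from +fy, ccw) deg 5.3 F face [-0.6 -0.9  0.6]
to (-78.5, 63.7, 40.0) shift cm [-0.23  0.2   0.29]
```

Call:
{"op": "arm_command", "data": {
  "targets": [
    [0, 0, 0, 0, 6]
  ]
}}

```text
time: 8.12
position: [0.5533, -0.0721, 0.0877]
tool_rot: [0.688, -0.664, -0.192, -0.222]
ft_force: [0.1, 0.2, 0.8]
grip_width: 0.0601
```

```bash
python3 st.py -78.5,63.7,40
```

```text
{'time': 8.125, 'q': [-0.608, 0.75, 1.638, 0.548, 1.157, 2.171], 'position': [0.553, -0.072, 0.088], 'ft_force': [0.127, 0.205, 0.792]}
TCP in face mm [-79.9  62.3  42.4] tool z in face [-0.016  0.003 -1.   ] tool y in face [-0.092  0.996  0.004] psi(y from +fy, ccw) deg 5.3 F face [ 0.6 -0.1  0.5]
to (-78.5, 63.7, 40.0) shift cm [-0.15  0.13  0.23]
```

Call:
{"op": "arm_command", "data": {
  "targets": [
    [-0.15, 0.1, 0.2, 0, 3],
    [-0.15, 0.1, 0.2, 0, 1.4],
    [-0.15, 0.1, 0.2, 0, 0.5],
    [-0.15, 0.1, 0.2, 0, 0.5],
    [-0.15, 0.1, 0.2, 0, 0.5]
  ],
  "newtons": 20
}}

```text
time: 8.75
position: [0.5517, -0.0687, 0.086]
tool_rot: [0.688, -0.664, -0.193, -0.221]
ft_force: [-0.5, -0.8, 0.7]
grip_width: 0.0179
```

```bash
python3 st.py
```

```text
{'time': 8.75, 'q': [-0.604, 0.751, 1.644, 0.55, 1.151, 2.17], 'position': [0.552, -0.069, 0.086], 'ft_force': [-0.538, -0.813, 0.748]}
TCP in face mm [-78.1  64.1  39.1] tool z in face [-0.015  0.005 -1.   ] tool y in face [-0.092  0.996  0.006] psi(y from +fy, ccw) deg 5.3 F face [-0.3  0.5  1.1]
```

Fingers still closing; continue, then turn.

Call:
{"op": "arm_command", "data": {
  "targets": [
    [0, 0, 0, 0, 0.5],
    [0, 0, 0, 0, 0.5],
    [0, 0, 0, 0, 0.5],
    [0, 0, 0, -0.1, 0.5],
    [0, 0, 0, -0.25, 0.5]
  ]
}}

```text
time: 9.38
position: [0.552, -0.0687, 0.0861]
tool_rot: [0.766, -0.572, -0.163, -0.244]
ft_force: [2.2, 0.8, -1.5]
grip_width: 0.0138
```

```bash
python3 st.py
```

```text
{'time': 9.375, 'q': [-0.604, 0.751, 1.644, 0.551, 1.151, 1.915], 'position': [0.552, -0.069, 0.086], 'ft_force': [2.177, 0.767, -1.54]}
TCP in face mm [-78.1  63.8  39.1] tool z in face [-0.015  0.004 -1.   ] tool y in face [-0.339  0.941  0.009] psi(y from +fy, ccw) deg 19.8 F face [-0.2 -2.1 -1.8]
```

Call:
{"op": "arm_command", "data": {
  "targets": [
    [0, 0, 0, -0.18, 0.5],
    [0, 0, 0, -0.36, 0.5],
    [0, 0, 0, -0.54, 0.5],
    [0, 0, 0, -0.72, 0.5],
    [0, 0, 0, -0.9, 0.5]
  ]
}}

```text
time: 10.0
position: [0.5514, -0.0691, 0.0858]
tool_rot: [0.939, -0.181, -0.041, -0.291]
ft_force: [-1.1, 0.2, -1.8]
grip_width: 0.0139
```

Call:
{"op": "arm_command", "data": {
  "targets": [
    [0, 0, 0, -0.18, 0.5],
    [0, 0, 0, -0.36, 0.5],
    [0, 0, 0, -0.54, 0.5],
    [0, 0, 0, -0.72, 0.5],
    [0, 0, 0, -0.9, 0.5]
  ]
}}

```text
time: 10.62
position: [0.5514, -0.0697, 0.0854]
tool_rot: [0.924, 0.246, 0.089, -0.279]
ft_force: [0.8, -2.1, -3.5]
grip_width: 0.0138
```

```bash
python3 -c "
exec(open('st.py').read());print(o['moment'],M.T@o['moment'])"
```

```text
{'time': 10.625, 'q': [-0.605, 0.752, 1.644, 0.548, 1.15, 0.114], 'position': [0.551, -0.07, 0.085], 'ft_force': [0.777, -2.127, -3.452]}
TCP in face mm [-79.3  64.3  39.2] tool z in face [-0.017  0.005 -1.   ] tool y in face [-0.838 -0.545  0.011] psi(y from +fy, ccw) deg 123.0 F face [-3.7 -0.9 -1.6]
[-0.73742179  0.08902322 -0.27276524] [-0.68301764 -0.30723094  0.25536827]
```

Call:
{"op": "arm_command", "data": {
  "targets": [
    [0, 0, 0, -0.17, 0.5],
    [0, 0, 0, -0.34, 0.5],
    [0, 0, 0, -0.45, 0.5],
    [0, 0, 0, -0.52, 0.5],
    [0, 0, 0, -0.52, 0.5]
  ]
}}

```text
time: 11.25
position: [0.5518, -0.0699, 0.0853]
tool_rot: [0.832, 0.472, 0.157, -0.247]
ft_force: [1.2, -2.3, -4.6]
grip_width: 0.0141
```

```bash
python3 -c "
exec(open('st.py').read());print(M.T@o['moment'])"; python3 look.py 2 scene side
```

```text
{'time': 11.25, 'q': [-0.605, 0.752, 1.644, 0.549, 1.149, -0.398], 'position': [0.552, -0.07, 0.085], 'ft_force': [1.182, -2.262, -4.561]}
TCP in face mm [-79.5  63.9  39.2] tool z in face [-0.017  0.004 -1.   ] tool y in face [-0.463 -0.886  0.004] psi(y from +fy, ccw) deg 152.4 F face [-4.4 -1.3 -2.5]
[-0.69320645 -0.88953363  0.50945957]
```

```bash
python3 -c "
import cv2,numpy as np
p=cv2.imread('pics/scene2.png')[180:280,310:450];cv2.imwrite('pics/s2c.png',cv2.resize(p,None,fx=5,fy=5,interpolation=3))"
```

```text
(no output)
```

View pics/s2c.png

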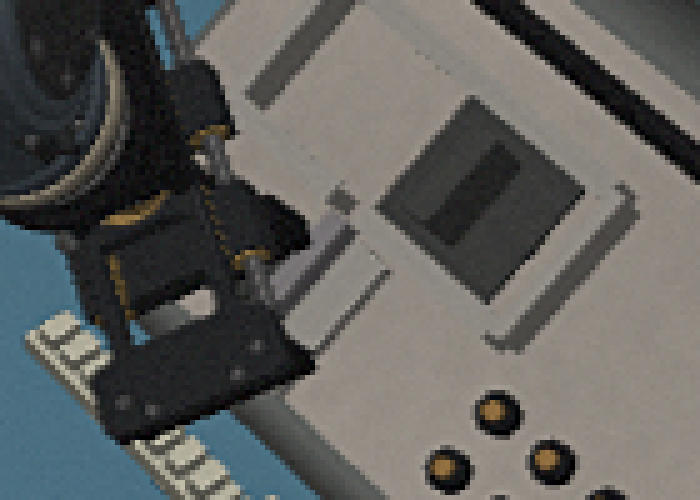

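Call:
{"op": "arm_command", "data": {
  "targets": [
    [0, 0, 0, -0.02, 0.5],
    [0, 0, 0, 0.03, 3],
    [0, 0, 0, 0.03, 3],
    [0, 0, 0, 0.03, 3]
  ]
}}

```text
time: 11.85
position: [0.5513, -0.0679, 0.0866]
tool_rot: [0.837, 0.461, 0.154, -0.251]
ft_force: [0.2, 0.2, -0.8]
grip_width: 0.0288
```

Call:
{"op": "arm_command", "data": {
  "targets": [
    [0, 0, -3, 0, 3],
    [0, 0, -6, 0, 3],
    [0, 0, -6.5, 0, 3],
    [0, 0, -6.5, 0, 3]
  ]
}}

```text
time: 12.35
position: [0.5495, -0.1047, 0.1398]
tool_rot: [0.838, 0.46, 0.154, -0.25]
ft_force: [-0.3, 0.5, 0.2]
grip_width: 0.0304
```

```bash
python3 st.py; python3 look.py 3 wrist scene
```

```text
{'time': 12.35, 'q': [-0.656, 0.68, 1.587, 0.503, 1.282, -0.336], 'position': [0.55, -0.105, 0.14], 'ft_force': [-0.319, 0.537, 0.249]}
TCP in face mm [-76.8  64.2 103.8] tool z in face [-0.014  0.005 -1.   ] tool y in face [-0.488 -0.873  0.002] psi(y from +fy, ccw) deg 150.8 F face [ 0.6  0.4 -0.1]
```

View pics/wrist3.png

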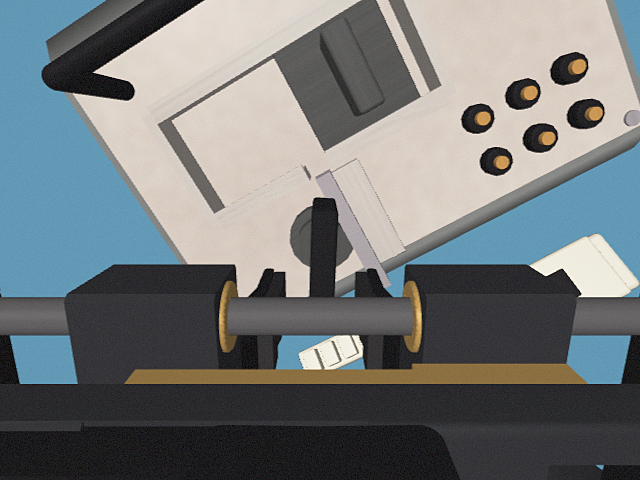

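```bash
python3 - <<'E'
from h import *
import cv2
z=np.load("wrist3.npz");P=cloud(z["d"],z["K"],z["E"]);T=faceT(*np.load("v.npy"))
Fp=(P-T[:3,3])@T[:3,:3]*1000
v,u=np.mgrid[0:480,0:640]
m=(Fp[...,2]>60)&(Fp[...,2]<72)&(u>300)&(u<345)&(v>190)&(v<296)
S=Fp[m];r=cv2.minAreaRect(S[:,:2].astype(np.float32));e=np.linalg.svd(S[:,:2]-S[:,:2].mean(0),full_matrices=0)[2][0];print(r,np.degrees(np.arctan2(e[1],e[0])))
m=(Fp[...,2]>57)&(Fp[...,2]<68)&(u>310)&(u<390)&(v<120)
S=Fp[m];print("tab",len(S),cv2.minAreaRect(S[:,:2].astype(np.float32)),np.median(S[:,2]))
m=(np.abs(Fp[...,0])<34)&(abs(Fp[...,1])<36)&(Fp[...,2]>19)&(Fp[...,2]<28);S=Fp[m];print("plate",S.min(0),S.max(0),np.median(S[:,2]))
E
python3 st.py 0,0,110
```

```text
((-72.58346557617188, 61.01255798339844), (14.073009490966797, 47.845314025878906), 58.59821319580078) 148.593195644902
tab 2895 ((1.8933525085449219, 3.367249011993408), (14.249046325683594, 44.224143981933594), 89.82483673095703) 62.048655423492384
plate [-33.99894677 -35.9836771   20.50525933] [33.99663838 35.81355132 27.99977774] 23.291696412250605
{'time': 12.45, 'q': [-0.655, 0.682, 1.587, 0.503, 1.282, -0.336], 'position': [0.549, -0.104, 0.139], 'ft_force': [-0.291, -0.264, 0.008]}
TCP in face mm [-76.7  64.6 102.9] tool z in face [-0.013  0.007 -1.   ] tool y in face [-0.488 -0.873  0.   ] psi(y from +fy, ccw) deg 150.8 F face [-0.2  0.3  0.2]
to (0.0, 0.0, 110.0) shift cm [ 9.84  1.9  -0.85]
```

```bash
python3 st.py 1.9,3.4,103 1.9,3.4,42|tail -2
```

```text
to (1.9, 3.4, 103.0) shift cm [ 9.85  1.51 -0.15]
to (1.9, 3.4, 42.0) shift cm [9.94 1.51 5.95]
```

Call:
{"op": "arm_command", "data": {
  "targets": [
    [3, 0.5, 0, -0.13, 4],
    [6, 1, 0, -0.26, 5],
    [10, 1.7, -0.1, -0.39, 5],
    [10, 1.7, -0.1, -0.51, 5],
    [10, 1.7, -0.1, -0.51, 5]
  ]
}}

```text
time: 13.08
position: [0.6165, -0.0427, 0.1839]
tool_rot: [0.695, 0.656, 0.211, -0.205]
ft_force: [0.5, 0.3, -0.5]
grip_width: 0.0499
```

```bash
python3 st.py 1.9,3.4,42
```

```text
{'time': 13.075, 'q': [-0.511, 0.661, 1.458, 0.54, 1.353, -0.664], 'position': [0.617, -0.043, 0.184], 'ft_force': [0.498, 0.328, -0.514]}
TCP in face mm [  2.4   0.9 102.1] tool z in face [-0.014  0.008 -1.   ] tool y in face [-0.001 -1.    -0.008] psi(y from +fy, ccw) deg 180.0 F face [-0.  -0.5 -0.6]
to (1.9, 3.4, 42.0) shift cm [ 0.03 -0.2   6.02]
```

Call:
{"op": "arm_command", "data": {
  "targets": [
    [0, -0.2, 3, 0, 5],
    [0, -0.2, 6, 0, 5],
    [0, -0.2, 6, 0, 3],
    [0, -0.2, 6, 0, 1],
    [0, -0.2, 6, 0, 0.5]
  ],
  "newtons": 15
}}

```text
time: 13.7
position: [0.6176, -0.0113, 0.1361]
tool_rot: [0.695, 0.656, 0.213, -0.202]
ft_force: [-0.0, 0.7, -0.0]
grip_width: 0.0278
```

Call:
{"op": "arm_command", "data": {
  "targets": [
    [0, 0, 0, 0, 0.5],
    [0, 0, 0, 0, 0.5],
    [0, 0, 0, 0, 0.5],
    [0, 0, 0, 0, 0.5]
  ]
}}

```text
time: 14.2
position: [0.6171, -0.0109, 0.1358]
tool_rot: [0.695, 0.657, 0.212, -0.203]
ft_force: [-1.1, -3.6, 5.5]
grip_width: 0.0139
```

```bash
python3 st.py 1.9,70,42
```

```text
{'time': 14.2, 'q': [-0.467, 0.714, 1.515, 0.574, 1.237, -0.693], 'position': [0.617, -0.011, 0.136], 'ft_force': [-1.057, -3.648, 5.455]}
TCP in face mm [ 0.9  2.1 44.6] tool z in face [-0.015  0.004 -1.   ] tool y in face [ 0.001 -1.    -0.004] psi(y from +fy, ccw) deg -180.0 F face [0.1 0.8 6.6]
to (1.9, 70.0, 42.0) shift cm [ 0.11 -6.78  0.29]
```

Call:
{"op": "arm_command", "data": {
  "targets": [
    [0, -1.5, 0, 0, 0.5],
    [0, -3, 0, 0, 0.5],
    [0, -4.5, 0, 0, 0.5],
    [0, -6, 0, 0, 0.5],
    [0, -6.8, 0, 0, 0.5]
  ]
}}

```text
time: 14.82
position: [0.5503, -0.0068, 0.1358]
tool_rot: [0.695, 0.656, 0.213, -0.202]
ft_force: [4.2, -0.5, 1.6]
grip_width: 0.0141
```

Call:
{"op": "arm_command", "data": {
  "targets": [
    [0, -0.2, 0, 0, 0.5],
    [0, -0.4, 0, 0, 0.5]
  ]
}}

```text
time: 15.08
position: [0.548, -0.0067, 0.1358]
tool_rot: [0.696, 0.656, 0.214, -0.201]
ft_force: [9.9, 2.6, -0.4]
grip_width: 0.0135
```

```bash
python3 st.py; python3 look.py 4 scene side
```

```text
{'time': 15.075, 'q': [-0.517, 0.646, 1.697, 0.583, 1.158, -0.795], 'position': [0.548, -0.007, 0.136], 'ft_force': [9.87, 2.623, -0.393]}
TCP in face mm [ 1.  71.4 44.5] tool z in face [-0.015 -0.002 -1.   ] tool y in face [ 0.    -1.     0.002] psi(y from +fy, ccw) deg -180.0 F face [ 2.4 -9.7 -2.2]
```

View pics/side4.png

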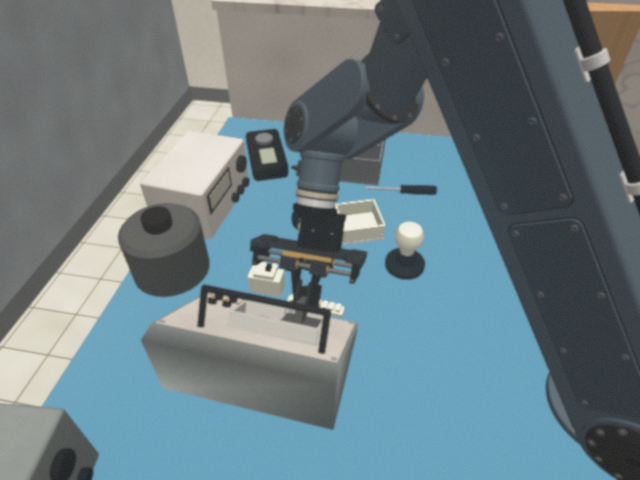

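Call:
{"op": "arm_command", "data": {
  "targets": [
    [0, 0.1, 0, 0, 2],
    [0, 0.2, 0, 0, 4],
    [0, 0.2, 0, 0, 4.5],
    [0, 0.2, 0, 0, 4.5]
  ]
}}

```text
time: 15.68
position: [0.5463, -0.0061, 0.1351]
tool_rot: [0.695, 0.657, 0.212, -0.204]
ft_force: [0.6, -0.1, -0.3]
grip_width: 0.0406
```

Call:
{"op": "arm_command", "data": {
  "targets": [
    [0, 0, -3, 0, 4.5],
    [0, 0, -6, 0, 4.5],
    [0, 0, -6, 0, 3],
    [0, 0, -6, 0, 1],
    [0, 0, -6, 0, 0]
  ]
}}

```text
time: 16.3
position: [0.5444, -0.039, 0.1841]
tool_rot: [0.695, 0.656, 0.212, -0.204]
ft_force: [-0.8, -1.0, 0.3]
grip_width: 0.0229
```

```bash
python3 st.py 1.6,1.7,60; python3 look.py 5 scene wrist; python3 -c "
import cv2
p=cv2.imread('pics/scene5.png')[140:245,335:470];cv2.imwrite('pics/s5c.png',cv2.resize(p,None,fx=5.5,fy=5.5,interpolation=3))"
```

```text
{'time': 16.3, 'q': [-0.568, 0.583, 1.64, 0.533, 1.288, -0.76], 'position': [0.544, -0.039, 0.184], 'ft_force': [-0.769, -0.981, 0.281]}
TCP in face mm [  2.1  73.1 102.7] tool z in face [-0.013  0.007 -1.   ] tool y in face [-0.    -1.    -0.007] psi(y from +fy, ccw) deg 180.0 F face [-0.7  0.7  0.8]
to (1.6, 1.7, 60.0) shift cm [0.01 7.17 4.22]
```

View pics/s5c.png

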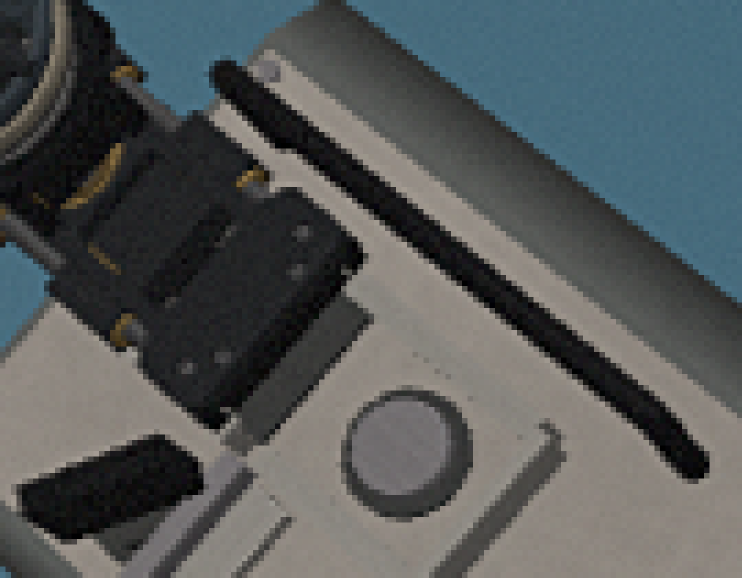

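View pics/wrist5.png

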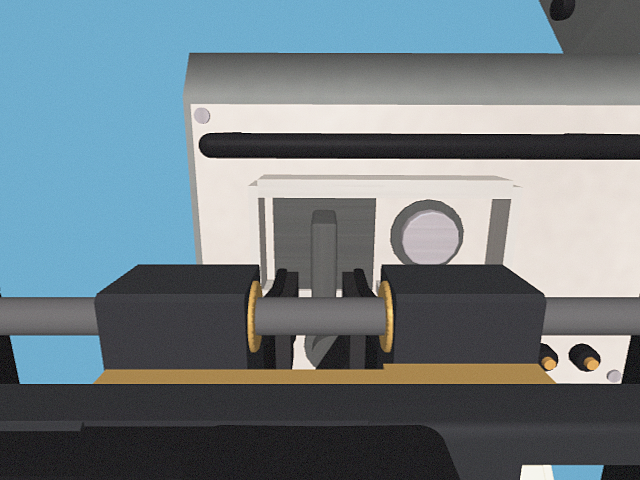

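Run:
```python
from h import *
import cv2
z=np.load("wrist5.npz");P=cloud(z["d"],z["K"],z["E"]);T=faceT(*np.load("v.npy"))
Fp=(P-T[:3,3])@T[:3,:3]*1000
v,u=np.mgrid[0:480,0:640]
print("btn",np.median(Fp[225:248,418:442].reshape(-1,3),0))
m=(np.hypot(u-430,v-235)<45)&(Fp[...,2]>9)&(Fp[...,2]<18);S=Fp[m];print(cv2.minEnclosingCircle(S[:,:2].astype(np.float32)),np.median(S[:,2]))
m=(Fp[...,2]>57)&(Fp[...,2]<68)&(u>300)&(u<345)&(v<290);S=Fp[m];print("tab",cv2.minAreaRect(S[:,:2].astype(np.float32)))
m=(Fp[...,2]>20)&(Fp[...,2]<26)&(Fp[...,1]>30)&(Fp[...,1]<110)&(abs(Fp[...,0])<33)&(v<265);S=Fp[m];print("plate",S.min(0),S.max(0))
print("face",np.median(Fp[110:130,300:500].reshape(-1,3),0), "face in window",np.median(Fp[220:250,465:485].reshape(-1,3),0))
```

```text
btn [ 4.14777221  2.51231056 13.34759176]
((1.7641103267669678, 2.2103006839752197), 18.99115562438965) 13.333637116606274
tab ((28.151870727539062, 70.43777465820312), (83.44184875488281, 16.82002830505371), 0.1640940010547638)
plate [-12.59977059  39.77709294  20.64429445] [ 31.06007421 104.0690545   25.99172221]
face [77.26981561 23.91400344  1.15513124] face in window [  2.1634233  -31.42274937   1.34347917]
```

Call:
{"op": "arm_command", "data": {
  "targets": [
    [0, 3.5, 0, 0, 0],
    [0, 7.1, 1, 0, 0],
    [0, 7.1, 4, 0, 0],
    [0, 7.1, 6.5, 0, 0],
    [0, 7.1, 6.5, 0, 0]
  ]
}}

```text
time: 17.02
position: [0.6162, -0.0056, 0.1291]
tool_rot: [0.694, 0.656, 0.211, -0.206]
ft_force: [0.2, -0.7, -0.3]
grip_width: 0.0003
```

```bash
python3 st.py 1.8,2,15
```

```text
{'time': 17.025, 'q': [-0.459, 0.724, 1.519, 0.578, 1.229, -0.694], 'position': [0.616, -0.006, 0.129], 'ft_force': [0.192, -0.68, -0.301]}
TCP in face mm [ 1.3  3.4 36. ] tool z in face [-0.012  0.01  -1.   ] tool y in face [-0.001 -1.    -0.01 ] psi(y from +fy, ccw) deg 180.0 F face [-0.7 -0.2  0.1]
to (1.8, 2.0, 15.0) shift cm [0.08 0.16 2.1 ]
```

Call:
{"op": "arm_command", "data": {
  "targets": [
    [0, 0.1, 1, 0, 0],
    [0, 0.1, 1.7, 0, 0],
    [0, 0.1, 1.7, 0, 0]
  ]
}}

```text
time: 17.4
position: [0.6193, 0.0021, 0.1169]
tool_rot: [0.695, 0.657, 0.212, -0.203]
ft_force: [0.2, 0.7, 0.2]
grip_width: 0.0004
```

```bash
python3 st.py 1.8,2,13
```

```text
{'time': 17.4, 'q': [-0.446, 0.74, 1.526, 0.59, 1.199, -0.701], 'position': [0.619, 0.002, 0.117], 'ft_force': [0.169, 0.653, 0.17]}
TCP in face mm [ 0.7  0.7 21.6] tool z in face [-0.014  0.005 -1.   ] tool y in face [ 0.    -1.    -0.005] psi(y from +fy, ccw) deg -180.0 F face [ 0.6 -0.1 -0.2]
to (1.8, 2.0, 13.0) shift cm [ 0.12 -0.12  0.86]
```

Call:
{"op": "arm_command", "data": {
  "targets": [
    [0, 0, 0.4, 0, 0],
    [0, 0, 0.7, 0, 0],
    [0, 0, 0.7, 0, 0]
  ]
}}

```text
time: 17.77
position: [0.6195, 0.006, 0.111]
tool_rot: [0.695, 0.656, 0.212, -0.203]
ft_force: [-0.4, -0.5, -0.2]
grip_width: 0.0004
```

Call:
{"op": "arm_command", "data": {
  "targets": [
    [0, 0, 0.15, 0, 0],
    [0, 0, 0.3, 0, 0],
    [0, 0, 0.3, 0, 0]
  ]
}}

```text
time: 18.15
position: [0.6199, 0.0072, 0.1092]
tool_rot: [0.695, 0.657, 0.212, -0.203]
ft_force: [-0.9, -2.4, 4.2]
grip_width: 0.0005
```

```bash
python3 st.py
```

```text
{'time': 18.15, 'q': [-0.439, 0.75, 1.532, 0.597, 1.181, -0.705], 'position': [0.62, 0.007, 0.109], 'ft_force': [-0.945, -2.386, 4.152]}
TCP in face mm [ 0.5  0.4 12.4] tool z in face [-0.015  0.004 -1.   ] tool y in face [ 0.001 -1.    -0.004] psi(y from +fy, ccw) deg -180.0 F face [0.4 0.8 4.8]
```

Call:
{"op": "arm_command", "data": {
  "targets": [
    [0, 0, 0.15, 0, 0],
    [0, 0, 0.3, 0, 0],
    [0, 0, 0.3, 0, 0]
  ]
}}

```text
time: 18.52
position: [0.62, 0.0089, 0.1067]
tool_rot: [0.695, 0.657, 0.212, -0.203]
ft_force: [-0.8, -2.9, 4.0]
grip_width: 0.0006
```

Call:
{"op": "arm_command", "data": {
  "targets": [
    [0, 0, 0.1, 0, 0],
    [0, 0, 0.2, 0, 0],
    [0, 0, 0.2, 0, 0]
  ]
}}

```text
time: 18.9
position: [0.6201, 0.0101, 0.105]
tool_rot: [0.695, 0.657, 0.212, -0.203]
ft_force: [-1.4, -2.1, 4.7]
grip_width: 0.0003
```

```bash
python3 st.py
```

```text
{'time': 18.9, 'q': [-0.434, 0.756, 1.535, 0.601, 1.172, -0.708], 'position': [0.62, 0.01, 0.105], 'ft_force': [-1.421, -2.113, 4.747]}
TCP in face mm [0.5 0.4 7.2] tool z in face [-0.015  0.004 -1.   ] tool y in face [ 0.001 -1.    -0.004] psi(y from +fy, ccw) deg -180.0 F face [0.9 1.3 5.1]
```

Force steady at about 5 N while sliding; continue in 1 mm steps.

Call:
{"op": "arm_command", "data": {
  "targets": [
    [0, 0, 0.1, 0, 0],
    [0, 0, 0.1, 0, 0]
  ]
}}

```text
time: 19.15
position: [0.6201, 0.0107, 0.1042]
tool_rot: [0.695, 0.657, 0.212, -0.203]
ft_force: [-2.0, -3.0, 4.4]
grip_width: 0.0004
```

Call:
{"op": "arm_command", "data": {
  "targets": [
    [0, 0, 0.1, 0, 0],
    [0, 0, 0.1, 0, 0]
  ]
}}

```text
time: 19.4
position: [0.6202, 0.0112, 0.1034]
tool_rot: [0.695, 0.657, 0.212, -0.203]
ft_force: [-1.3, -2.3, 5.7]
grip_width: 0.0006
```

```bash
python3 st.py
```

```text
{'time': 19.4, 'q': [-0.433, 0.758, 1.537, 0.602, 1.169, -0.709], 'position': [0.62, 0.011, 0.103], 'ft_force': [-1.293, -2.321, 5.686]}
TCP in face mm [0.5 0.4 5.2] tool z in face [-0.015  0.004 -1.   ] tool y in face [ 0.001 -1.    -0.004] psi(y from +fy, ccw) deg -180.0 F face [1.3 1.2 6. ]
```

Call:
{"op": "arm_command", "data": {
  "targets": [
    [0, 0, 0.1, 0, 0],
    [0, 0, 0.1, 0, 0]
  ]
}}

```text
time: 19.65
position: [0.6202, 0.0118, 0.1026]
tool_rot: [0.695, 0.657, 0.212, -0.203]
ft_force: [-1.0, -2.3, 5.4]
grip_width: 0.0003
```

```bash
python3 st.py
```

```text
{'time': 19.65, 'q': [-0.432, 0.759, 1.537, 0.603, 1.167, -0.709], 'position': [0.62, 0.012, 0.103], 'ft_force': [-1.011, -2.268, 5.449]}
TCP in face mm [0.5 0.4 4.2] tool z in face [-0.015  0.004 -1.   ] tool y in face [ 0.001 -1.    -0.004] psi(y from +fy, ccw) deg -180.0 F face [1.2 0.9 5.8]
```

Call:
{"op": "arm_command", "data": {
  "targets": [
    [0, 0, 0.1, 0, 0],
    [0, 0, 0.1, 0, 0]
  ]
}}

```text
time: 19.9
position: [0.6203, 0.0123, 0.1019]
tool_rot: [0.695, 0.657, 0.212, -0.203]
ft_force: [-2.4, -2.2, 5.8]
grip_width: -0.0
```

```bash
python3 st.py
```

```text
{'time': 19.9, 'q': [-0.431, 0.76, 1.538, 0.604, 1.165, -0.71], 'position': [0.62, 0.012, 0.102], 'ft_force': [-2.448, -2.163, 5.832]}
TCP in face mm [0.5 0.4 3.4] tool z in face [-0.015  0.004 -1.   ] tool y in face [ 0.001 -1.    -0.004] psi(y from +fy, ccw) deg -180.0 F face [1.5 2.3 6.1]
```

Call:
{"op": "arm_command", "data": {
  "targets": [
    [0, 0, 0.1, 0, 0],
    [0, 0, 0.1, 0, 0]
  ]
}}

```text
time: 20.15
position: [0.6203, 0.0125, 0.1016]
tool_rot: [0.695, 0.657, 0.212, -0.203]
ft_force: [-2.9, -6.1, 8.0]
grip_width: 0.0005
```

```bash
python3 st.py
```

```text
{'time': 20.15, 'q': [-0.431, 0.761, 1.538, 0.604, 1.164, -0.71], 'position': [0.62, 0.012, 0.102], 'ft_force': [-2.882, -6.113, 7.976]}
TCP in face mm [0.5 0.3 3.1] tool z in face [-0.015  0.004 -1.   ] tool y in face [ 0.001 -1.    -0.004] psi(y from +fy, ccw) deg -179.9 F face [-0.6  2.5 10.1]
```

Call:
{"op": "arm_command", "data": {
  "targets": [
    [0, 0, 0.1, 0, 0],
    [0, 0, 0.1, 0, 0]
  ]
}}

```text
time: 20.4
position: [0.6203, 0.0127, 0.1014]
tool_rot: [0.695, 0.657, 0.213, -0.203]
ft_force: [-4.3, -5.4, 11.9]
grip_width: 0.0005
```

```bash
python3 st.py
```

```text
{'time': 20.4, 'q': [-0.43, 0.761, 1.538, 0.604, 1.164, -0.711], 'position': [0.62, 0.013, 0.101], 'ft_force': [-4.299, -5.383, 11.935]}
TCP in face mm [0.5 0.3 2.8] tool z in face [-0.015  0.004 -1.   ] tool y in face [ 0.001 -1.    -0.004] psi(y from +fy, ccw) deg -179.9 F face [ 2.2  4.  13. ]
```

Call:
{"op": "arm_command", "data": {
  "targets": [
    [0, 0, 0.1, 0, 0],
    [0, 0, 0.15, 0, 0],
    [0, 0, 0.15, 0, 0]
  ]
}}

```text
time: 20.78
position: [0.6204, 0.0129, 0.101]
tool_rot: [0.694, 0.657, 0.213, -0.202]
ft_force: [-5.4, -8.5, 16.6]
grip_width: 0.0006
```

```bash
python3 st.py
```

```text
{'time': 20.775, 'q': [-0.43, 0.761, 1.539, 0.605, 1.163, -0.712], 'position': [0.62, 0.013, 0.101], 'ft_force': [-5.384, -8.455, 16.552]}
TCP in face mm [0.5 0.3 2.3] tool z in face [-0.015  0.004 -1.   ] tool y in face [ 0.002 -1.    -0.004] psi(y from +fy, ccw) deg -179.9 F face [ 2.3  4.9 18.6]
```

Call:
{"op": "arm_command", "data": {
  "targets": [
    [0, 0, -0.5, 0, 0],
    [0, 0, -2, 0, 0],
    [0, 0, -6, 0, 0],
    [0, 0, -11, 0, 0],
    [0, 0, -15, 0, 0]
  ]
}}

```text
time: 21.4
position: [0.6161, -0.0706, 0.224]
tool_rot: [0.695, 0.657, 0.212, -0.203]
ft_force: [0.4, 0.6, 0.3]
grip_width: 0.0005
```

Call:
{"op": "arm_command", "data": {
  "targets": [
    [3, 0, 0, 0, 0],
    [7, 0, 0, 0, 0],
    [7, 0, 0, 0, 0]
  ]
}}

```text
time: 21.78
position: [0.6196, -0.01, 0.2637]
tool_rot: [0.694, 0.658, 0.213, -0.202]
ft_force: [0.1, -0.6, 0.5]
grip_width: 0.0003
```

```bash
python3 st.py; python3 look.py 6 scene wrist side
```

```text
{'time': 21.775, 'q': [-0.463, 0.556, 1.413, 0.544, 1.457, -0.553], 'position': [0.62, -0.01, 0.264], 'ft_force': [0.072, -0.637, 0.508]}
TCP in face mm [ 75.1  -0.3 148.7] tool z in face [-0.015  0.004 -1.   ] tool y in face [ 0.004 -1.    -0.004] psi(y from +fy, ccw) deg -179.7 F face [-0.2 -0.1  0.8]
```

View pics/wrist6.png

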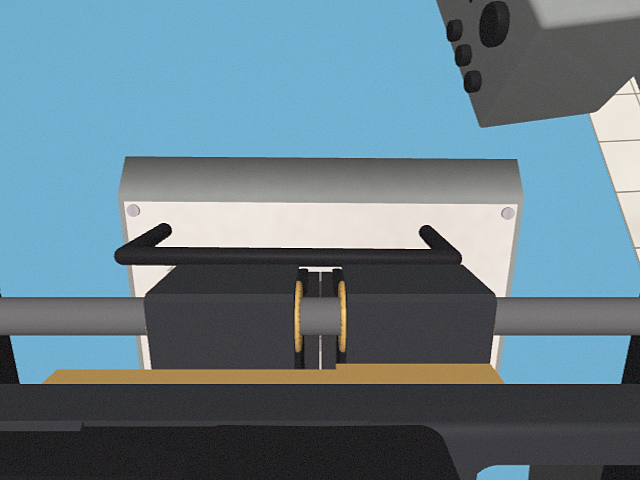

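View pics/scene6.png

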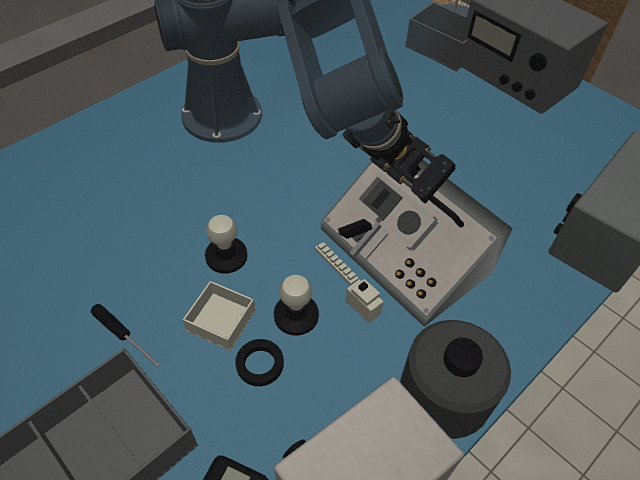

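Run:
```python
from h import *
T=faceT(*np.load("v.npy"))
for t in "56":
    z=np.load(f"scene{t}.npz");F=(cloud(z["d"],z["K"],z["E"])-T[:3,3])@T[:3,:3]*1000
    print(t,"btn",np.median(F[217:227,404:413].reshape(-1,3),0).round(1),"face",np.median(F[255:275,455:470].reshape(-1,3),0).round(1),"bystander diff",(np.abs(np.load("scene0.npz")["p"].astype(int)-z["p"])[190:400,80:310].max(-1)>40).sum())
z=np.load("scene6.npz");F=(cloud(z["d"],z["K"],z["E"])-T[:3,3])@T[:3,:3]*1000
m=(F[...,2]>55)&(F[...,2]<72)&(np.hypot(F[...,0]+80,F[...,1]-62)<36);S=F[m][:,:2];e=np.linalg.svd(S-S.mean(0),full_matrices=0)[2][0];print("turn",np.degrees(np.arctan2(e[1],e[0])),S.mean(0))
m=(F[...,2]>20)&(F[...,2]<26)&(abs(F[...,0])<30)&(F[...,1]>20)&(F[...,1]<108);print("plate y",np.percentile(F[m][:,1],[1,99]))
```

```text
5 btn [ 0.3 -2.2 11.5] face [   3.7 -140.1   -0.7] bystander diff 0
6 btn [0.4 1.8 2.2] face [   3.7 -140.1   -0.7] bystander diff 0
turn 148.59086944327413 [-79.41721859  61.59365753]
plate y [ 38.75924782 102.13338253]
```

Call:
{"op": "arm_command", "data": {
  "targets": [
    [-3.5, -3.5, 0, 0, 0],
    [-7, -7, 0, 0, 0],
    [-7, -7, 2, 0, 0],
    [-7, -7, 2, 0, 0]
  ]
}}

```text
time: 22.42
position: [0.5452, -0.0548, 0.2045]
tool_rot: [0.695, 0.655, 0.212, -0.205]
ft_force: [0.4, -0.2, 0.1]
grip_width: 0.0007
```

```bash
python3 look.py 7 wrist
python3 - <<'E'
from h import *
import cv2
z=np.load("wrist7.npz");T=faceT(*np.load("v.npy"));F=(cloud(z["d"],z["K"],z["E"])-T[:3,3])@T[:3,:3]*1000
m=np.hypot(F[...,0]-1.8,F[...,1]-2)<16;print("btn",m.sum(),np.median(F[m][:,2]))
m=(abs(F[...,0])<20)&(abs(F[...,1]+31)<4);print("face",np.median(F[m][:,2]))
m=(F[...,2]>57)&(F[...,2]<68)&(abs(F[...,0])<26)&(abs(F[...,1]-70)<20);print("tab y",np.percentile(F[m][:,1],[2,98]))
E
```

```text
btn 1893 4.556148792404644
face 1.3164353256417298
tab y [65.1519375 78.8867658]
```

View pics/wrist7.png

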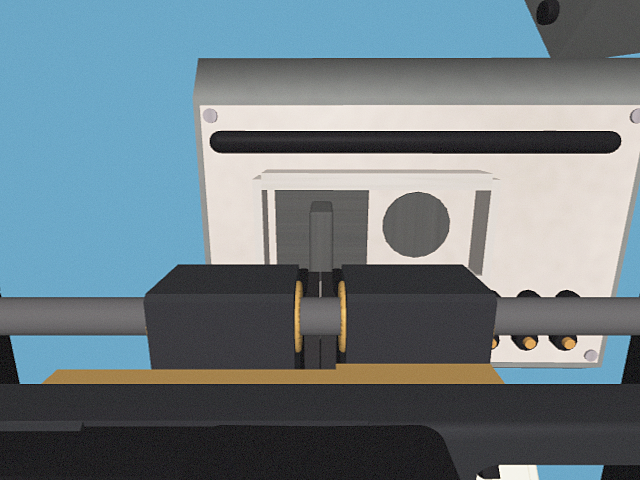

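```bash
python3 st.py; python3 -c "
from rig import robot;print(robot.hand_in())"
```

```text
{'time': 22.475, 'q': [-0.59, 0.561, 1.605, 0.517, 1.345, -0.746], 'position': [0.546, -0.055, 0.205], 'ft_force': [0.025, 0.52, 0.48]}
TCP in face mm [  1.3  70.3 129.2] tool z in face [-0.014  0.006 -1.   ] tool y in face [-0.001 -1.    -0.006] psi(y from +fy, ccw) deg 179.9 F face [0.7 0.  0.1]
the job is handed in; nothing more can be done
None
```

The supply release is tripped, in the order asked, and the job was handed in at 22.5 s of the 64 s allowed. No verdict was reported.

The moves allow no tilt, so I used the out-of-reach behaviour to tip the tool 35° onto the face normal. I pushed the arm past its reach, well above the bench, until the orientation followed. The tool then came down along the normal and passed the handle.

- **Thumb-turn:** I turned it in one grasp, from about 5° until the torque rose at its stop. It measures 148.6°, or 2.59 rad against the 2.6 stop, and the scene picture shows the bolt drawn back.
- **Shutter:** I gripped the tab and slid it about 69 mm, until the side force rose to about 10 N at the end stop. The last view puts the tab at about 70 mm, clear of the button.
- **Button:** I pressed it in 1–3 mm steps at 5–6 N until the force rose at the stop, and let it reach about 19 N there (limit 40 N). It went in about 9 mm from its partly pressed start.
- **Other parts:** In the scene picture the area with the lamps, junction box, tape roll and screwdriver is unchanged from the start. The breaker and terminal strip I checked only by eye. At hand-in the gripper was 129 mm above the face, touching nothing.

Two readings disagreed or sat close to a limit:

- **Button height:** The final height above the face read 3.2 mm from the wrist camera and 2.9 mm from the scene camera, against the stated 4 mm. That is within the 2 mm calibration error.
- **Joint 3:** While I was tipping the tool it sat at its lower limit, reading 0.218 against the stated 0.22. I took that as rounding and could not confirm it.

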